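Set the stop pin of a laboratory shaker and bring the tube rack up to it

ROBOT

A 6-joint arm with a two-finger parallel gripper is mounted at the origin on the work surface. World frame = base frame: x ahead of the robot, y to its left, z up, the work surface at z = 0. Lengths are in mm, angles in rad, forces in N, time in s.
With the tool pointing down it reaches from about 300 to 750 mm from the base axis. Payload 8.5 kg.
Tool frame: the origin (TCP) lies at the very end of the fingers, on their centre line; the grasp point (between the pads) lies 19 mm behind it; z points along the fingers, y is the line along which they close (so a half turn about z gives the same grasp; the last joint's range is limited). The gripper opens to 88 mm and grips with 3 to 60 N. Pads are 18 mm wide; open, the fingers measure 123 mm over their backs; the gripper's body (75 mm by 187 mm) begins 45 mm behind the grasp point.
Start: joints at [-1.367, 0.381, 1.297, -0, 1.464, -0.215], TCP at [223.658, -502.452, 238.748] pointing down, gripper open.
Joint ranges: [-3.11, 3.11], [-0.89, 2.33], [0.22, 2.48], [-1.42, 4.56], [0.17, 2.85], [-2.88, 2.88]. Speed limits (rad/s): [2.39, 2.39, 3.14, 3.14, 3.14, 3.14].

INTERFACE

Orientations are given as a unit quaternion [w, x, y, z].
In Python, from rig import monitor, read_camera, calibration, env gives the robot as it stands. The module is installed in compiled form; this text tells all that it offers.
- The arm moves only by the tool send_rows, never from a script. Its argument "targets" is a list of rows, each an object of numbers: "claw": the closure, from 0 (fully open) to 1 (shut); "dx", "dy", "dz": the shift along the tool's x, y, z in cm; "twist": the turn about the tool's z in degrees. In form: [{"claw": .., "dx": .., "dy": .., "dz": .., "twist": ..}, ...]. A call has 1 to 20 rows; each row is the pose to reach, as a shift and turn from the pose commanded when the call began, along the tool's axes at that moment; what a row does not reach only later rows make up. A row lasts 1/12 s, in which the tool goes at most 41.7 mm and 7.16 degrees, less where a joint would pass 70% of its speed; a pose out of reach is approached as far as the arm can. A call with a gripper value outside its range is refused whole. The fingers move at their own pace and stop on an object; "force" is the grip in N (left out, the last holds). Time passes only in rows, so rows that repeat a pose let the fingers close. It gives the time, the measured TCP pose, the force, the opening and the grip force at its end, in the units of the state.
- monitor.state(): the state, without advancing time (a new reading comes with each control period).
- read_camera(name): name is "scene" or "top" or "wrist"; returns (picture, depth): 420x560x3 uint8, red, green, blue; 420x560 float32, mm along the optical axis (not along the pixel's ray), 0 where there is no reading.
- calibration(name): a dict with "fx", "fy", "cx", "cy" (pixels), "rvec" (rotation vector, rad) and "tvec" (3), from world to camera coordinates, as OpenCV has them. Camera axes: x right, y down, z forward; pixel columns grow to the right and rows downward; lengths in mm; the calibration is good to about 2 mm. A picture is of the moment at which its call begins: read the wrist's pose just before it. calibration takes no time and is no camera call; for the wrist camera it gives the pose at the moment of the call.
- env.hand_in(): hands the job in; it is judged then, once.
The state is a dict: "time_s": time; "q": joint angles; "joint_velocities": joint speeds; "effort": joint torques, N m; "tcp_pos": TCP position; "eef_rot": TCP orientation; "contact_force": force on the tool from outside, world axes, zero at the start; "wrist_torque": the same for the moment, N m; "gripper_width": finger opening in mm; "gripper_force": force on a finger pad.
Only numpy, scipy, OpenCV 4.12 (cv2) and the standard library are available. Lean on these libraries where they do the work, as an engineer would, in place of code of your own. Each camera call takes 0.05 s, during which the arm holds its last target. There are 200 camera calls.

TASK

Take the steel locating pin out of its block set its tip down on the floor of the slot in the shaker platform near one end, and slide it gently along the slot until it drops into the blind hole hidden in the slot floor; seat it fully home, upright. Then, with the pin left standing there, push the tube rack along its rails, without lifting it, until it rests against the pin. Press no harder than a light hand would, under about 25 N on the platform, the pin or the rack, and leave the jar and the vial where they are.

Things in the scene. Friction and masses are not known exactly. Their poses are not given: they have to be found in the camera images.
- shaker: Laboratory shaker, fixed: white housing, grey platform 240 (x) x 340 (y) mm, its top 80 mm above the table. Origin: centre of the underside; z up, y along slot and rails. Two aluminium rails 10 mm high run along y, inner faces at x = +-41.5 mm, from y = -165 to +125 mm. A slot 16 mm wide (x = -8 to 8) runs from y = 0 to 110 mm, its flat floor 6 mm below the platform top.
- slot_near (a point): Middle of the slot's -y end (next to the rack) at platform top height: (0, 0, 80) mm in the shaker's frame. The slot floor is a black bar, clamped hard, with one blind round hole, 15.2 mm across and 25 mm deep (bottom 31 mm below the platform top), on the slot's centre line. Its place is not measured: its centre lies 30 to 80 mm from this end, black in black, hard to see.
- slot_far (a point): Middle of the slot's +y end at platform top height: (0, 110, 80) mm in the shaker's frame. The line from slot_near to here is the shaker's +y.
- pin: Plain steel round pin, 14 mm across, 110 mm long, about 130 g; its lowest 6 mm taper to a flat tip 7 mm across. Origin: centre of the tip face; z along the pin to its blunt top. At the start it stands tip down in the block's bore, tip 5 mm and top 115 mm above the table. Seated in the shaker its tip is 31 mm below the platform top and 79 mm stand above it.
- pin_tip (a point): Centre of the pin's tip face (same as the pin's origin).
- pin_mid (a point): Point on the pin's axis, 45 mm above its tip.
- pin_block: Aluminium block 60 x 60 x 30 mm, fixed on the table, with a vertical bore 16 mm wide and 25 mm deep in the middle, where the pin stands. Origin: centre of the underside.
- rack: White tube rack with nine blue-capped tubes, one rigid loose piece, about 350 g: 80 x 80 mm, 50 mm high, caps to 70 mm. Origin: centre of the underside; axes parallel to the shaker's. It stands on the platform between the rails (1.5 mm play each side), about 100 mm from the shaker's middle towards -y, and slides along y. With its +y face against the pin, its origin is 47 mm from the pin's axis.
- jar: Bystander: jar with white lid, 52 mm across, 75 mm high, upright on the table; origin at its underside. It and the pin block stand 13 to 22 cm apart on the robot's left and swap places between starts.
- vial: Bystander: small vial, 28 mm across, 45 mm high, standing on the platform outside the rails, on the side away from the robot; origin at its underside.
Mind the look-alikes: they are no part of the job. Leave any pink look-alike of the rack alone.

How it is judged:
By the outcome, as a careful person would: the job done as asked, in the order asked, and still so for the second after the job is handed in, with the robot touching nothing.
It also fails if it takes over 72 s, if anything falls off the work surface, if the arm or the gripper's body presses on something with over 40 N, if the wrist force passes 120 N, or if a joint passes its speed limit or range.

## Working session

There is one attempt and no reset: what is moved stays moved. The work goes in short steps, Python scripts to look and compute and a tool call to move; the robot and the scene stay as the last step left them, time stands still between calls to the robot, and variables do not carry over. Pictures are saved under pics/ and viewed, at most 10 in all, crops included, and the job is handed in when it is done.

Besides the shell and the picture viewer there is one more tool, called after "Request:" by a JSON object that holds its "method" and its "body". send_rows: Moves the arm, as the interface text tells. Its arguments: {"type":"object","properties":{"targets":{"type":"array"},"force":{"type":"number"}},"required":["targets"]}

```bash
mkdir -p pics; cat > h.py <<'E'
import numpy as np, cv2
from rig import monitor, read_camera, calibration, env
def cam(n):
    c=calibration(n); R=cv2.Rodrigues(np.array(c["rvec"],float))[0]; t=np.array(c["tvec"],float).ravel()
    K=np.array([[c["fx"],0,c["cx"]],[0,c["fy"],c["cy"]],[0,0,1]]); return K,R,t
def cloud(d,C):
    K,R,t=C; v,u=np.mgrid[:d.shape[0],:d.shape[1]]
    P=np.stack([(u-K[0,2])/K[0,0]*d,(v-K[1,2])/K[1,1]*d,d],-1)
    W=(P-t)@R; W[d<=0]=np.nan; return W
def onplane(uv,z,C):
    K,R,t=C; uv=np.atleast_2d(uv).astype(float)
    r=np.c_[uv,np.ones(len(uv))]@np.linalg.inv(K).T@R; o=-R.T@t
    return o+r*((z-o[2])/r[:,2])[:,None]
def save(n,im): cv2.imwrite(n,im[...,::-1])
E
python3 - <<'E'
from h import *
for n in ["scene","top"]:
    C=cam(n); im,d=read_camera(n); save(f"pics/{n}0.png",im); np.savez(f"{n}0.npz",im=im,d=d)
    print(n,-C[1].T@C[2],C[0][0,0])
s=monitor.state(); print(s)
E
```

```text
scene [ 833.80195153 -463.25861231  454.03985916] 411.2309293783554
top [402.18448116  73.90756653 923.14815885] 456.23489635647286
{'time_s': 0.1, 'q': array([-1.36728880e+00,  3.81118189e-01,  1.29811876e+00, -9.85010262e-06,
        1.46357618e+00, -2.15335191e-01]), 'joint_velocities': array([-0.00148468, -0.00078018, -0.00336394, -0.00038981,  0.0001771 ,
        0.00119009]), 'effort': array([ 4.04844046e-03, -4.38649464e+01, -2.24912399e+01,  7.14979344e-02,
        3.42347729e-02, -8.17185287e-05]), 'tcp_pos': array([ 223.61688439, -502.23573753,  238.22743847]), 'eef_rot': array([-6.10259251e-04,  9.78151082e-01,  2.07894416e-01, -1.28751923e-06]), 'contact_force': array([ 0.15611276, -1.72231946, -0.21005405]), 'wrist_torque': array([-0.06261458,  0.02250904, -0.00056736]), 'gripper_force': 0.0, 'gripper_width': 88.36874298070491}
```

View pics/top0.png

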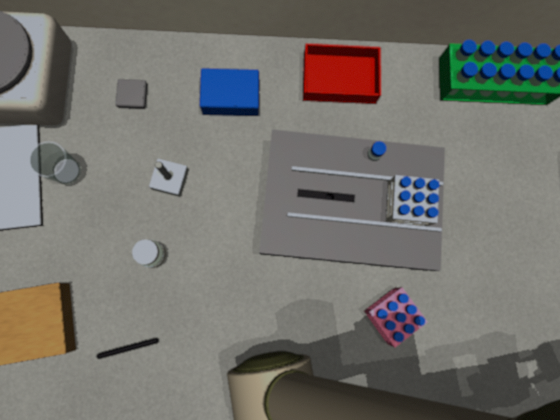

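View pics/scene0.png

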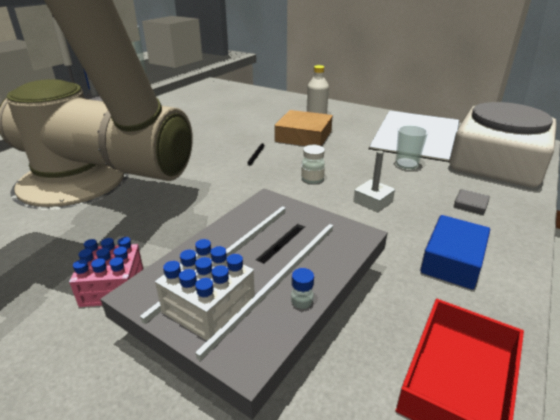

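The top view shows the block and pin at about (168,176), the jar at (148,253), the slot from (298,194) to (354,198) with a darker spot near (331,196), the rack at (414,199) and the vial at (377,150). The pink decoy is at (397,317). In the scene view the pin stands in its block at (377,170).

```bash
python3 - <<'E'
from h import *
z=np.load("top0.npz"); im,d=z["im"],z["d"]; C=cam("top"); W=cloud(d,C); g=im.mean(-1)
print("K",C[0]); v,u=np.mgrid[:420,:560]
def rect(m,name,zz):
    n,l,s,c=cv2.connectedComponentsWithStats(m.astype(np.uint8)); k=1+np.argmax(s[1:,4])
    p=np.argwhere(l==k)[:,::-1]; P=onplane(p,zz,C)[:,:2].astype(np.float32)
    r=cv2.minAreaRect(P); print(name,s[k],r); return l==k
print("table z",np.nanmedian(W[330:400,150:220,2]),"plat z",np.nanmedian(W[235:255,300:400,2]))
roi=(u>250)&(u<450)&(v>120)&(v<280)
Z=W[...,2]
rect(roi&(Z>74)&(Z<86),"plat",80)
m=rect((u>285)&(u<370)&(v>180)&(v<210)&(g<60),"slot",77)
rect((u>380)&(u<445)&(v>165)&(v<235)&(Z>110),"rack",150)
rect((u>380)&(u<445)&(v>165)&(v<235)&(im.min(-1)>120)&(Z>120),"racktop",130)
rect((u>140)&(u<195)&(v>155)&(v<200)&(Z>22)&(Z<38),"block",30)
q=(u>140)&(u<195)&(v>150)&(v<200)&(Z>50); print("pin pts",q.sum(),W[q])
rect((u>120)&(u<180)&(v>230)&(v<275)&(Z>60),"jar",75)
rect((u>362)&(u<392)&(v>135)&(v<163)&(Z>110),"vial",125)
print(np.round(g[188:204,296:358:1]).astype(int)[::1,::2])
print(np.round(Z[194:199,296:358:2]))
save("pics/c0.png",np.hstack([cv2.resize(im[180:212,290:362],(790,352),interpolation=3)]))
E
```

```text
K [[456.23489636   0.         280.97504533]
 [  0.         456.23489636 211.89610502]
 [  0.           0.           1.        ]]
table z -0.11094611765726238 plat z 80.64457770606519
plat [  259   129   186   141 18220] ((581.317138671875, -98.51707458496094), (340.44036865234375, 240.90396118164062), 86.27751922607422)
slot [298 189  57  13 401] ((585.0478515625, -45.254432678222656), (107.70342254638672, 13.823722839355469), 86.22444152832031)
rack [ 389  175   50   49 2024] ((569.123291015625, -190.48988342285156), (84.97125244140625, 81.1604995727539), 86.23147583007812)
racktop [393 175  45  48 757] ((574.3203735351562, -200.0797119140625), (79.3129653930664, 80.97754669189453), 86.23101806640625)
block [148 158  39  37 798] ((622.4246826171875, 266.1783447265625), (61.959415435791016, 61.420814514160156), 77.53984069824219)
pin pts 128 [[628.78096942 270.45245443 113.50795411]
 [628.90505325 268.70217274 113.33390511]
 [628.41284085 266.42624834 115.36061946]
 [628.30548872 264.48359943 116.01228832]
 [626.4733393  271.78573514 114.80421208]
 [626.73683293 270.16223211 114.1251
[... 7401 characters left out ...]
 113 113 113 114 112 113 111 111 109 110 104 107 112]]
[[82. 79. 76. 77. 76. 75. 74. 75. 77. 70. 73. 76. 75. 73. 75. 59. 57. 62.
  72. 76. 73. 76. 72. 73. 73. 74. 76. 74. 77. 78. 80.]
 [81. 75. 76. 76. 76. 76. 74. 74. 75. 76. 76. 74. 76. 74. 71. 50. 48. 56.
  69. 74. 76. 76. 77. 78. 75. 74. 75. 77. 74. 83. 82.]
 [76. 75. 76. 73. 75. 73. 75. 75. nan 73. 74. 72. 75. 74. 77. 47. 47. 50.
  64. 73. 73. 73. 75. 75. 75. 75. 78. 72. 75. 79. 80.]
 [81. 81. 80. 81. 79. 76. 75. 75. 74. 74. 75. 71. 77. 77. 75. 49. 49. 49.
  60. 74. 73. 75. 75. 75. 74. 74. 76. 78. 73. 83. 83.]
 [83. 83. 80. 77. 80. 79. 82. 81. 81. 79. 74. 76. 76. 77. 74. 50. 49. 51.
  64. 74. 76. 75. 75. 75. 73. 75. 77. 75. 75. 81. 82.]]
```

View pics/c0.png

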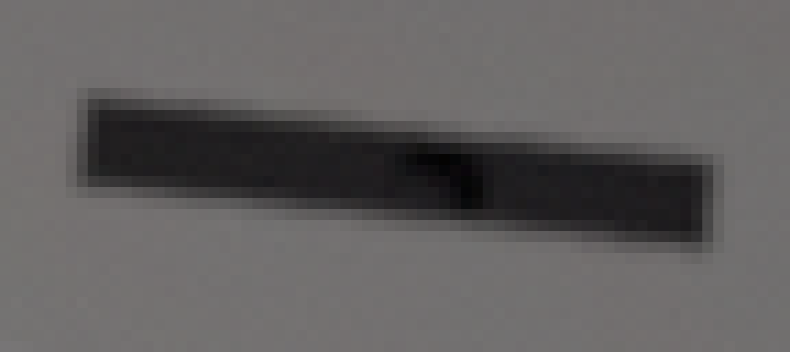

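The crop shows the hole in both brightness and depth, around pixel (329,196), with its shadow against the black floor. That puts it roughly 47 mm from the near end. I'll move above the pin first.

Request:
{"method": "send_rows", "body": {"targets": [{"claw":0,"dx":10,"dy":-8,"dz":0,"twist":5},{"claw":0,"dx":30,"dy":-24,"dz":0,"twist":15},{"claw":0,"dx":60,"dy":-48,"dz":0,"twist":27.7},{"claw":0,"dx":60,"dy":-48,"dz":0,"twist":27.7},{"claw":0,"dx":60,"dy":-48,"dz":0,"twist":27.7},{"claw":0,"dx":60,"dy":-48,"dz":0,"twist":27.7},{"claw":0,"dx":60,"dy":-48,"dz":0,"twist":27.7},{"claw":0,"dx":60,"dy":-48,"dz":0,"twist":27.7},{"claw":0,"dx":60,"dy":-48,"dz":0,"twist":27.7},{"claw":0,"dx":60,"dy":-48,"dz":0,"twist":27.7},{"claw":0,"dx":60,"dy":-48,"dz":0,"twist":27.7},{"claw":0,"dx":60,"dy":-48,"dz":0,"twist":27.7},{"claw":0,"dx":60,"dy":-48,"dz":0,"twist":27.7},{"claw":0,"dx":60,"dy":-48,"dz":0,"twist":27.7},{"claw":0,"dx":60,"dy":-48,"dz":0,"twist":27.7},{"claw":0,"dx":60,"dy":-48,"dz":0,"twist":27.7},{"claw":0,"dx":60,"dy":-48,"dz":0,"twist":27.7},{"claw":0,"dx":60,"dy":-48,"dz":0,"twist":27.7},{"claw":0,"dx":60,"dy":-48,"dz":0,"twist":27.7},{"claw":0,"dx":60,"dy":-48,"dz":0,"twist":27.7}], "force": 20}}

```text
time_s: 1.77
tcp_pos: [577.4, 183.8, 237.4]
eef_rot: [-0.0, 1.0, -0.03, -0.001]
contact_force: [-0.1, -0.4, -0.4]
gripper_width: 88.0
gripper_force: 0.0
```

```bash
cat >> h.py <<'E'
from scipy.spatial.transform import Rotation as Ro
def goal(xyz,yaw=None):
    s=monitor.state(); q=s["eef_rot"]; R=Ro.from_quat([q[1],q[2],q[3],q[0]]).as_matrix()
    y=np.degrees(np.arctan2(R[1,0],R[0,0])); d=R.T@(np.array(xyz)-s["tcp_pos"])/10
    print("t",s["time_s"],"tcp",s["tcp_pos"].round(1),"yaw",y.round(2),"tilt",R[:2,2].round(4),"F",s["contact_force"].round(1),"w",round(s["gripper_width"],1),"-> d",d.round(2),"twist",None if yaw is None else round(y-yaw,2))
E
python3 - <<'E'
from h import *
goal([622.4,266.5,150],-3.72)
C=cam("wrist"); im,d=read_camera("wrist"); save("pics/w0.png",im); np.savez("w0.npz",im=im,d=d)
print(-C[1].T@C[2],C[1])
K,R,t=C; p=K@(R@np.array([622.4,266.5,115])+t); print(p/p[2])
E
```

```text
t 1.7667 tcp [577.4 183.8 237.4] yaw -3.47 tilt [-0.0011  0.0007] F [-0.1 -0.4 -0.4] w 88.0 -> d [ 4.   -8.52  8.75] twist 0.25
[642.36823532 179.52619389 383.50978912] [[-6.00956631e-02 -9.98192590e-01 -2.52618298e-04]
 [-9.65035714e-01  5.80347813e-02  2.55613056e-01]
 [-2.55136397e-01  1.56050218e-02 -9.66779138e-01]]
[175.07744534 149.43753546   1.        ]
```

View pics/w0.png

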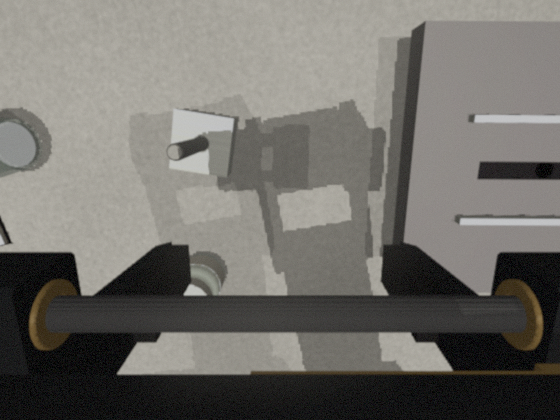

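The wrist view shows the pin top at (175,152), which agrees with the prediction of (175,149). The dark hole is clearly visible in the slot at about (545,170).

```bash
python3 - <<'E'
from h import *
z=np.load("w0.npz"); im,d=z["im"],z["d"]; C=cam("wrist"); g=im.mean(-1)
v,u=np.mgrid[:420,:560]
h=(u>530)&(v>158)&(v<182)&(g<14); print(h.sum(),u[h].min(),u[h].max(),v[h].min(),v[h].max())
print("hole",onplane([[(u[h].min()+u[h].max())/2,(v[h].min()+v[h].max())/2]],74,C))
print(g[150:192:2,526:560:2].round().astype(int))
s=(u>470)&(v>150)&(v<190)&(g<50); print("slot rows", [(c,onplane([[c,v[:,c][s[:,c]].min()],[c,v[:,c][s[:,c]].max()]],80,C)[:,:2].round(1).tolist()) for c in (485,510,525)], "far end u",u[s].min(), onplane([[u[s].min(),170]],80,C))
W=cloud(d,C); m=(u>160)&(u<190)&(v>140)&(v<165)&(W[...,2]>112); print("pin top",m.sum(),np.median(W[m],0))
p=np.argwhere(m)[:,::-1]; print(cv2.minEnclosingCircle(onplane(p,115,C)[:,:2].astype(np.float32)))
goal([622.8,266.8,150],-3.72)
E
```

```text
140 535 553 164 177
hole [[579.37892501 -53.69358433  74.        ]]
[[138 137 136 134 135 139 138 134 136 138 132 137 133 131 135 133 137]
 [136 136 136 138 138 136 137 136 135 135 136 133 136 138 140 134 138]
 [138 136 137 133 135 140 136 137 136 136 134 134 136 138 131 132 139]
 [136 134 135 136 136 135 137 135 135 136 137 135 138 134 135 132 132]
 [140 138 138 138 136 138 137 139 135 138 135 134 134 135 135 136 137]
 [135 136 136 133 131 135 136 133 134 134 136 135 137 133 133 136 135]
 [ 68  74  69  74  74  75  76  74  73  70  78  72  72  79  78  77  84]
 [ 32  34  39  37  29  40  19   3  11   1  12   5  18  24  32  34  32]
 [ 41  37  37  37  32  33  16   0   3   7   0   4   3  22  37  36  35]
 [ 40  32  36  37  34  10   6  12   5   8  11   5   1   3  22  39  31]
 [ 33  36  30  40  32  23  22  16  10  19   1   0  14  21  31  34  38]
 [ 29  26  37  32  26   5   6  15  10   4  11  18   0  24  29  36  37]
 [ 38  34  28  36  34  18   9  11  13   2  19   7  10  31  39  32  35]
 [ 33  30  42  32  29  27  16   5   0  12   7  24  23  36  33  36  36]
 [ 48  46  47  44  45  44  41  37  40 
[... 186 characters left out ...]
36 138 136 135 133 135 134 136 136 136 137 135 137 137 134]
 [136 137 136 137 138 133 138 138 136 137 137 137 131 136 136 135 136]
 [138 140 136 137 134 135 137 134 137 137 134 135 137 136 135 134 135]
 [137 136 134 133 135 136 137 136 135 137 137 138 134 136 138 134 137]]
slot rows [(485, [[590.5, 3.8], [577.9, 2.7]]), (510, [[589.2, -18.3], [576.5, -19.6]]), (525, [[588.4, -31.6], [575.7, -33.0]])] far end u 479 [[584.59043059   8.56171419  80.        ]]
pin top 253 [620.34608784 264.99079929 114.77940166]
((620.224365234375, 264.9508056640625), 6.936135768890381)
t 1.8167 tcp [576.7 181.8 237.6] yaw -3.54 tilt [-0.0015 -0.0001] F [-0.2  0.1  0. ] w 88.0 -> d [ 4.09 -8.77  8.75] twist 0.18
```

Request:
{"method": "send_rows", "body": {"targets": [{"claw":0,"dx":1,"dy":-2,"dz":1,"twist":0.2},{"claw":0,"dx":2,"dy":-5,"dz":3,"twist":0.2},{"claw":0,"dx":3.5,"dy":-8,"dz":5,"twist":0.2},{"claw":0,"dx":3.9,"dy":-8.8,"dz":6.5,"twist":0.2},{"claw":0,"dx":3.9,"dy":-8.8,"dz":6.5,"twist":0.2},{"claw":0,"dx":3.9,"dy":-8.8,"dz":6.5,"twist":0.2},{"claw":0,"dx":3.9,"dy":-8.8,"dz":6.5,"twist":0.2}]}}

```text
time_s: 2.4
tcp_pos: [621.3, 263.8, 175.2]
eef_rot: [0.0, 0.999, -0.035, 0.001]
contact_force: [0.9, -0.7, 1.0]
gripper_width: 88.2
gripper_force: 0.0
```

```bash
python3 - <<'E'
from h import *
C=cam("wrist"); im,d=read_camera("wrist"); W=cloud(d,C); v,u=np.mgrid[:420,:560]
for P in ([622,267,115],):
    p=C[0]@(C[1]@np.array(P)+C[2]); p=p/p[2]; print(p)
m=(np.abs(u-p[0])<45)&(np.abs(v-p[1])<45)&(W[...,2]>111)&(W[...,2]<120); print("pin",m.sum(),np.median(W[m],0),cv2.minEnclosingCircle(onplane(np.argwhere(m)[:,::-1],115,C)[:,:2].astype(np.float32)))
print(monitor.state()["joint_velocities"].round(3))
goal([621.7,267,66],-3.72)
E
```

```text
[279.8546495  222.40476781   1.        ]
pin 366 [621.50754812 267.78309007 114.65539252] ((621.6005859375, 267.6264343261719), 7.062348365783691)
[ 0.004 -0.003 -0.004  0.001 -0.001  0.003]
t 2.45 tcp [621.4 263.9 175.6] yaw -3.99 tilt [0.0022 0.0002] F [-0.1  0.6  0.3] w 88.1 -> d [-1.000e-02 -3.100e-01  1.096e+01] twist -0.27
```

Request:
{"method": "send_rows", "body": {"targets": [{"claw":0,"dx":0,"dy":-0.34,"dz":2,"twist":-0.2},{"claw":0,"dx":0,"dy":-0.34,"dz":4.5,"twist":-0.2},{"claw":0,"dx":0,"dy":-0.34,"dz":7,"twist":-0.2},{"claw":0,"dx":0,"dy":-0.34,"dz":9,"twist":-0.2},{"claw":0,"dx":0,"dy":-0.34,"dz":10.5,"twist":-0.2},{"claw":0,"dx":0,"dy":-0.34,"dz":11,"twist":-0.2},{"claw":0.4,"dx":0,"dy":-0.34,"dz":11,"twist":-0.2},{"claw":0.7,"dx":0,"dy":-0.34,"dz":11,"twist":-0.2},{"claw":0.8,"dx":0,"dy":-0.34,"dz":11,"twist":-0.2},{"claw":0.9,"dx":0,"dy":-0.34,"dz":11,"twist":-0.2},{"claw":1,"dx":0,"dy":-0.34,"dz":11,"twist":-0.2},{"claw":1,"dx":0,"dy":-0.34,"dz":11,"twist":-0.2},{"claw":1,"dx":0,"dy":-0.34,"dz":11,"twist":-0.2},{"claw":1,"dx":0,"dy":-0.34,"dz":11,"twist":-0.2}], "force": 25}}

```text
time_s: 3.62
tcp_pos: [621.4, 268.8, 63.9]
eef_rot: [-0.0, 0.999, -0.032, 0.0]
contact_force: [-0.6, -0.4, 0.1]
gripper_width: 36.5
gripper_force: 0.0
```

```bash
python3 - <<'E'
from h import *
goal([621.7,267.3,210],-3.72); print(monitor.state()["gripper_force"])
E
```

```text
t 3.6167 tcp [621.4 268.8  63.9] yaw -3.7 tilt [0.0001 0.    ] F [-0.6 -0.4  0.1] w 36.5 -> d [  0.04   0.14 -14.61] twist 0.02
0.0
```

Request:
{"method": "send_rows", "body": {"targets": [{"claw":1,"dx":0,"dy":0.13,"dz":-0.2},{"claw":1,"dx":0,"dy":0.13,"dz":-0.2},{"claw":1,"dx":0,"dy":0.13,"dz":-0.2},{"claw":1,"dx":0,"dy":0.13,"dz":-0.2},{"claw":1,"dx":0,"dy":0.13,"dz":-0.2},{"claw":1,"dx":0,"dy":0.13,"dz":-0.2},{"claw":1,"dx":0,"dy":0.13,"dz":-0.2},{"claw":1,"dx":0,"dy":0.13,"dz":-0.2}]}}

```text
invalid input at $.targets[0]: expected keys claw, dx, dy, dz, twist
```

```bash
python3 - <<'E'
from h import *
goal([621.7,267.3,210],-3.72); print(monitor.state()["gripper_force"])
E
```

```text
t 3.6167 tcp [621.4 268.8  63.9] yaw -3.7 tilt [0.0001 0.    ] F [-0.6 -0.4  0.1] w 36.5 -> d [  0.04   0.14 -14.61] twist 0.02
0.0
```

Request:
{"method": "send_rows", "body": {"targets": [{"claw":1,"dx":0,"dy":0.13,"dz":-0.2,"twist":0},{"claw":1,"dx":0,"dy":0.13,"dz":-0.2,"twist":0},{"claw":1,"dx":0,"dy":0.13,"dz":-0.2,"twist":0},{"claw":1,"dx":0,"dy":0.13,"dz":-0.2,"twist":0},{"claw":1,"dx":0,"dy":0.13,"dz":-0.2,"twist":0},{"claw":1,"dx":0,"dy":0.13,"dz":-0.2,"twist":0},{"claw":1,"dx":0,"dy":0.13,"dz":-0.2,"twist":0},{"claw":1,"dx":0,"dy":0.13,"dz":-0.2,"twist":0}]}}

```text
time_s: 4.28
tcp_pos: [621.4, 267.4, 65.8]
eef_rot: [0.0, 0.999, -0.032, 0.0]
contact_force: [0.2, -0.7, 1.9]
gripper_width: 13.2
gripper_force: 25.0
```

```bash
python3 - <<'E'
from h import *
goal([621.7,267.3,210],-3.72); print(monitor.state()["gripper_force"])
E
```

```text
t 4.2833 tcp [621.4 267.4  65.8] yaw -3.7 tilt [ 0.0001 -0.    ] F [ 0.2 -0.7  1.9] w 13.2 -> d [ 3.000e-02  1.000e-02 -1.442e+01] twist 0.02
24.998253388039302
```

Request:
{"method": "send_rows", "body": {"targets": [{"claw":1,"dx":0,"dy":0,"dz":-1,"twist":0},{"claw":1,"dx":0,"dy":0,"dz":-3,"twist":0},{"claw":1,"dx":0,"dy":0,"dz":-6,"twist":0},{"claw":1,"dx":0,"dy":0,"dz":-9,"twist":0},{"claw":1,"dx":-0.2,"dy":1,"dz":-11.5,"twist":0},{"claw":1,"dx":-0.4,"dy":3,"dz":-12.5,"twist":0},{"claw":1,"dx":-0.5,"dy":6,"dz":-12.5,"twist":0},{"claw":1,"dx":-0.7,"dy":9,"dz":-12.5,"twist":0},{"claw":1,"dx":-0.9,"dy":12,"dz":-12.5,"twist":0},{"claw":1,"dx":-1,"dy":15,"dz":-12.5,"twist":0},{"claw":1,"dx":-1.2,"dy":18,"dz":-12.5,"twist":0},{"claw":1,"dx":-1.3,"dy":21,"dz":-12.5,"twist":0},{"claw":1,"dx":-1.4,"dy":24,"dz":-12.5,"twist":0},{"claw":1,"dx":-1.5,"dy":27,"dz":-12.5,"twist":0},{"claw":1,"dx":-1.6,"dy":29.5,"dz":-12.5,"twist":0},{"claw":1,"dx":-1.7,"dy":31.5,"dz":-12.5,"twist":0},{"claw":1,"dx":-1.7,"dy":32.5,"dz":-12.5,"twist":0},{"claw":1,"dx":-1.7,"dy":32.9,"dz":-12.5,"twist":0},{"claw":1,"dx":-1.7,"dy":32.9,"dz":-12.5,"twist":0},{"claw":1,"dx":-1.7,"dy":32.9,"dz":-12.5,"twist":0}]}}

```text
time_s: 5.95
tcp_pos: [583.2, -58.9, 190.9]
eef_rot: [-0.0, 0.999, -0.032, 0.0]
contact_force: [0.3, 0.1, -0.5]
gripper_width: 13.3
gripper_force: 25.0
```

Request:
{"method": "send_rows", "body": {"targets": [{"claw":1,"dx":0,"dy":0,"dz":0,"twist":0},{"claw":1,"dx":0,"dy":0,"dz":0,"twist":0},{"claw":1,"dx":0,"dy":0,"dz":0,"twist":0}]}}

```text
time_s: 6.2
tcp_pos: [583.2, -59.0, 190.8]
eef_rot: [-0.0, 0.999, -0.032, -0.0]
contact_force: [-0.4, 0.2, -0.6]
gripper_width: 13.3
gripper_force: 25.0
```

```bash
python3 - <<'E'
from h import *
goal([583.5,-84,155],-3.72); print(monitor.state()["gripper_force"])
C=cam("wrist"); im,d=read_camera("wrist"); save("pics/w1.png",im); np.savez("w1.npz",im=im,d=d,K=C[0],R=C[1],t=C[2])
E
```

```text
t 6.2 tcp [583.2 -59.  190.8] yaw -3.64 tilt [-0.0001  0.0001] F [-0.4  0.2 -0.6] w 13.3 -> d [0.19 2.5  3.58] twist 0.08
24.99601673480356
```

View pics/w1.png

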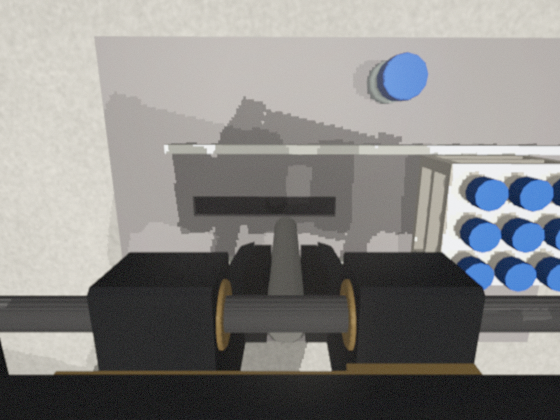

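The wrist view shows the pin held straight, with its tip at about (286,220). The slot spans (193,197) to (336,215), and the pin casts its shadow over the hole.

```bash
python3 - <<'E'
from h import *
z=np.load("w1.npz"); im,d=z["im"],z["d"]; C=(z["K"],z["R"],z["t"]); g=im.mean(-1); v,u=np.mgrid[:420,:560]
m=(u>180)&(u<345)&(v>188)&(v<217)&(g<38)
n,l,s,c=cv2.connectedComponentsWithStats(m.astype(np.uint8)); k=1+np.argmax(s[1:,4]); print(s[k])
x,y,w,h=s[k][:4]
q=[[x-.5,y+h/2-.5],[x+w-.5,y+h/2-.5]]
for zz in(80,): print("ends",onplane(q,zz,C))
for cc in (205,260,325):
    r=np.where(l[:,cc]==k)[0]; print(cc,r.min(),r.max(),onplane([[cc,r.min()-.5],[cc,r.max()+.5]],80,C)[:,:2].round(1).tolist())
b=im[192:218,190:340].astype(int).sum(-1)//3; print(b[::2,::4]); 
W=cloud(d,C); p=(u>270)&(u<302)&(v>212)&(v<245)&(W[...,2]>105)&(W[...,2]<175); P=W[p]
for a in range(120,175,6):
    e=P[(P[:,2]>a)&(P[:,2]<a+6)]; print(a,len(e),e.mean(0).round(1) if len(e) else "", e[:,1].min().round(1) if len(e) else "",e[:,1].max().round(1) if len(e) else "")
print(d[196:216:3,190:340:5].round())
E
```

```text
[274 209   2   3   4]
ends [[578.4419391  -49.64808422  80.        ]
 [578.34398583 -51.19487894  80.        ]]Traceback (most recent call last):
  File "<stdin>", line 9, in <module>
    return umr_minimum(a, axis, None, out, keepdims, initial, where)
ValueError: zero-size array to reduction operation minimum which has no identity
```

```bash
python3 - <<'E'
from h import *
z=np.load("w1.npz"); im,d=z["im"],z["d"]; C=(z["K"],z["R"],z["t"]); g=im.mean(-1); v,u=np.mgrid[:420,:560]
b=g.round().astype(int); print(b[190:222:2,188:342:5])
print("row profile ends",b[205,188:200],b[205,328:342])
for cc in (205,240,325): print(cc,b[192:222,cc])
print(d[192:220:3,188:342:5].round().astype(int))
W=cloud(d,C); p=(u>265)&(u<305)&(v>212)&(v<250)&(W[...,2]>95)&(W[...,2]<175); P=W[p]; print(p.sum())
for a in range(110,175,8):
    e=P[(P[:,2]>a)&(P[:,2]<a+8)]
    if len(e): print(a,len(e),e.mean(0).round(1),e[:,1].min().round(1),e[:,1].max().round(1))
E
```

```text
[[109 107 108 108 108 107 108 105 104 107 106 107 103 107 105 106 107 104
  106 106 127 129 127 134 129 108 109 106 107 107 112]
 [106 106 109 108 106 109 107 106 108 105 107 104 107 108 108 109 108 107
  109 108 129 131 129 130 130 106 104 106 106 110 106]
 [105 106 107 108 109 106 108 110 106 107 104 111 106 106 109 104 108 107
  106 109 129 126 129 128 128 106 106 106 107 105 110]
 [104  86  78  77  76  81  77  75  84  82  76  80  78  80  83  87  86  89
   85  85 102 101 104 106 103  85  85  83  84  87 106]
 [104  80  46  51  44  49  46  52  53  50  52  48  51  51  47  49  48  53
   48  55  53  54  59  53  50  48  52  49  53  52 107]
 [107  78  47  48  45  49  48  50  49  48  51  45  46  47  50  48  42  42
   50  51  53  52  58  53  54  46  51  47  55  52 103]
 [105  80  45  50  47  47  49  52  50  49  44  46  48  46  47  47  34  55
   48  41  56  56  56  53  57  51  54  49  51  49 106]
 [110  80  44  52  43  51  48  42  46  46  47  46  49  50  50  54  43  43
   45  40  48  53  49  51  52  51  55  50  50  55 105]
 [106  82  47  50  46  51  41  49  46  46  46  56  48  52  45  48  3
[... 2302 characters left out ...]
 273 271 274 283
  280 273 273 273 271 272 272 270 272 272 272 274 266]
 [267 266 273 273 274 274 273 274 273 274 274 273 273 272 273 273 273 274
  275 272 273 273 273 273 272 273 273 272 272 273 267]
 [266 266 268 268 266 268 267 268 268 268 267 268 267 268 267 267 267 268
  268 267 268 268 268 268 268 268 268 267 269 268 268]
 [268 269 269 268 268 269 267 268 267 269 269 268 268 267 268 268 269 268
  210 205 203 209 266 268 267 267 270 268 269 270 270]]
523
134 61 [587.8 -59.4 138.9] -65.8 -52.3
142 91 [588.  -59.3 145.9] -65.6 -52.5
150 102 [587.8 -59.5 154.1] -65.8 -52.3
158 121 [588.  -59.2 162.3] -65.6 -52.5
166 130 [587.9 -59.5 170.3] -65.9 -52.3
174 18 [587.8 -58.  174.6] -65.2 -52.5
```

```bash
python3 - <<'E'
from h import *
z=np.load("w1.npz"); im,d=z["im"],z["d"]; C=(z["K"],z["R"],z["t"])
np.set_printoptions(suppress=True,precision=1)
for c in (205,275,325): print(c,onplane([[c,195.7],[c,216]],80,C)[:,:2].tolist())
print("ends",onplane([[193,206],[336,206]],80,C)[:,:2].tolist())
print(d[198:216:2,258:294].round().astype(int))
W=cloud(d,C); v,u=np.mgrid[:420,:560]
m=(u>255)&(u<296)&(v>196)&(v<214)&(d>280); P=W[m]; print("hole",P[:,:2].min(0),P[:,:2].max(0),np.median(P[:,1]))
E
```

```text
205 [[593.0942320362228, 1.9325033373038494], [576.9821831669896, 3.9208880360241167]]
275 [[589.7038940127451, -51.61449721316813], [573.5378716405039, -50.46456669510491]]
325 [[587.2820008056987, -89.86587981656696], [571.0774188271531, -89.31495640857524]]
ends [[585.5675547883383, 12.184935159027653], [578.585804121769, -98.07054461812908]]
[[271 271 270 269 271 270 270 269 269 270 295 296 295 296 296 296 296 296
  296 296 295 295 295 296 295 271 269 269 270 269 271 271 271 270 270 270]
 [269 269 270 270 269 271 270 270 271 290 296 296 296 295 295 296 297 294
  297 296 296 297 295 295 296 296 271 271 270 271 269   0 270 270 269 270]
 [272 271 271 271 272 271 271 270 279 288 292 296 297 295 297 297 296 297
  296 297 297 296 296 296 296 296 289 272 271 271 271 271 270 272 270 270]
 [271 270 271 272 272 273 272 273 277 282 288 292 295 297 298 297 298 296
  298 296 297 299 297 297 295 288 282 272 271 270 272 272 271 272 271 271]
 [271 271 270 272 271 272 272 272 274 279 282 287 290 290 293 293 293 295
  296 294 294 293 291 290 287 282 276 272 270 272 271 272 272 271 270 271]
 [272 271 273 272 273 273 272 272 272 274 279 282 284 286 287 288 288 290
  288 290 288 287 286 284 281 277 272 272 272 271 272 272 273 272 272 273]
 [273   0 272 271 273 271 272 272 273 274 274 275 279 278 281 283 283 283
  283 283 280 281 279 276 275 273 272 273 272 273 273 272 273 272 274 273]
 [272 274 274 273 273 273 273 273 273 273 272 273 273 273 276 276 277 278
  278 277 277 275 274 274 273 274 273 273 274 272 273 272 273 273 274 273]
 [272 273 273 274 272 272 272 273 273 272 273 272 274 274 274 272 273 273
  274 273 274 272 273 274 273 273 273 274 274 274 273 272 273 272 274 273]]
hole [573.8 -57.7] [582.  -43.4] -50.0367163503642
```

Request:
{"method": "send_rows", "body": {"targets": [{"claw":1,"dx":-0.1,"dy":0.5,"dz":0.5,"twist":0.1},{"claw":1,"dx":-0.1,"dy":1.5,"dz":1.5,"twist":0.1},{"claw":1,"dx":-0.1,"dy":2.2,"dz":2.5,"twist":0.1},{"claw":1,"dx":-0.1,"dy":2.5,"dz":3.5,"twist":0.1},{"claw":1,"dx":-0.1,"dy":2.5,"dz":4.3,"twist":0.1},{"claw":1,"dx":-0.1,"dy":2.5,"dz":4.5,"twist":0.1},{"claw":1,"dx":-0.1,"dy":2.5,"dz":4.5,"twist":0.1},{"claw":1,"dx":-0.1,"dy":2.5,"dz":4.5,"twist":0.1},{"claw":1,"dx":-0.1,"dy":2.5,"dz":4.5,"twist":0.1}]}}

```text
time_s: 7.0
tcp_pos: [580.8, -84.5, 146.2]
eef_rot: [0.0, 0.999, -0.033, 0.0]
contact_force: [0.8, -0.9, -0.8]
gripper_width: 13.2
gripper_force: 25.0
```

```bash
python3 - <<'E'
from h import *
goal([580.6,-84,140],-3.72)
C=cam("wrist"); im,d=read_camera("wrist"); np.savez("w2.npz",im=im,d=d,K=C[0],R=C[1],t=C[2])
save("pics/w2.png",cv2.resize(im[130:290,180:380],(750,600),interpolation=cv2.INTER_CUBIC))
E
```

```text
t 7.0 tcp [580.8 -84.5 146.2] yaw -3.78 tilt [ 0.0009 -0.0003] F [ 0.8 -0.9 -0.8] w 13.2 -> d [-0.02 -0.05  0.62] twist -0.06
```

View pics/w2.png

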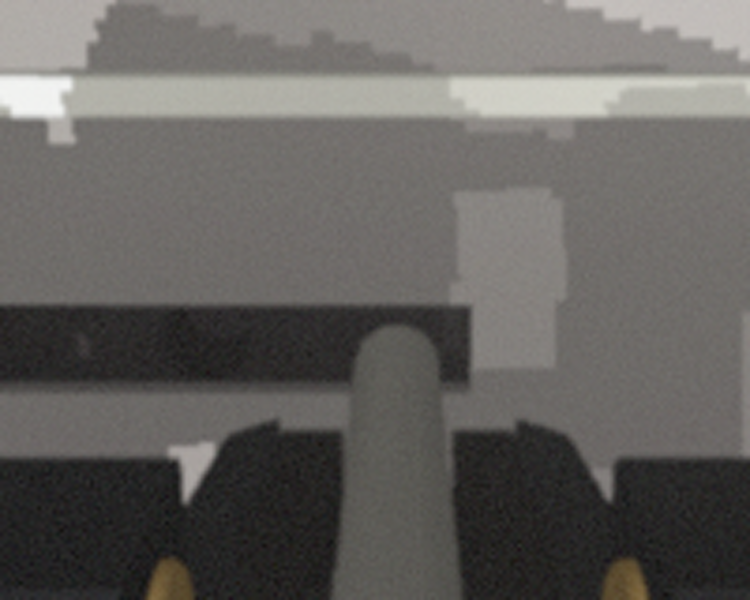

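The close-up shows the tip over the slot with its outline top at crop (397,325). The slot edges are at crop rows 305 and about 388, and the near end is at crop column 471.

```bash
python3 - <<'E'
from h import *
np.set_printoptions(suppress=True,precision=1)
z=np.load("w2.npz"); im,d=z["im"],z["d"]; C=(z["K"],z["R"],z["t"]); g=im.mean(-1).round().astype(int)
for c in (195,250): print(c,g[206:240,c])
print("cols285",g[210:225,284:288].T); print("end",g[222,300:310], "pinrow",g[226,270:302])
for c in (230,265,286): print(c,onplane([[c,211.0],[c,233.3]],80,C)[:,:2].tolist())
print("end",onplane([[305.3,222]],80,C))
a=np.linspace(0,2*np.pi,73)
for ax in (579.5,580.8,582):
    for r,zz in ((3.5,85.4),(7,91.4)):
        X=np.c_[ax+r*np.cos(a),-84.5+r*np.sin(a),0*a+zz]; p=(C[1]@X.T).T+C[2]; p=p@C[0].T; p=p[:,:2]/p[:,2:]
        print(ax,r,"minrow",p[:,1].min(),"cols",p[:,0].min(),p[:,0].max())
W=cloud(d,C); v,u=np.mgrid[:420,:560]
P=W[(u>265)&(u<308)&(v>210)&(v<300)&(W[...,2]>86)]
for b in range(86,135,6):
    e=P[(P[:,2]>b)&(P[:,2]<b+6)]
    if len(e): print(b,len(e),e.mean(0),e[:,0].max(),e[:,1].min(),e[:,1].max())
E
```

```text
195 [110 106 106 107 103  70  51  39  44  47  41  37  41  39  42  40  41  39
  42  42  39  37  40  40  38  53  66  75  79 101 104 105 105 103]
250 [106 107 106 106 101  79  51  41  46  41  42  41  46  47  43  42  46  41
  38  40  38  39  43  40  47  51  67  73  82  99 104 105 106 105]
cols285 [[100  78  54  48  41  45  61  83  89  91  88  93  89  91  91]
 [101  77  53  49  50  46  64  82  93  89  91  92  90  91  88]
 [106  75  54  48  47  46  62  86  89  92  92  87  89  89  88]
 [104  81  54  45  49  49  65  80  87  92  89  89  89  91  88]]
end [ 50  54  50  52  58  85 122 129 127 128] pinrow [46 38 43 46 63 78 87 86 86 86 89 89 90 93 90 91 92 90 88 91 89 87 86 88
 82 80 76 57 46 47 45 47]
230 [[589.3464053224995, -49.72836341283703], [574.3346649028097, -48.1209281128828]]
265 [[587.8703040531491, -72.11595841111094], [572.8320024423978, -70.89716260376105]]
286 [[586.9845569876873, -85.5498243552791], [571.9303155837283, -84.56425809024005]]
end [[578.8 -97.5  80. ]]
579.5 3.5 minrow 219.47253975063387 cols 279.58843863783426 290.6709866432113
579.5 7 minrow 216.823806183283 cols 2
[... 377 characters left out ...]
1 -91.34091919326563 -79.90159743327341
92 64 [585.5 -84.9  95. ] 587.2189148614048 -91.28717174542494 -77.84338868217615
98 67 [585.6 -84.6 101.2] 587.1262496101536 -91.16237090530973 -78.16190912879287
104 71 [585.5 -85.1 107.2] 587.0996847786586 -90.98549744384349 -78.32496162685479
110 82 [585.5 -84.9 113. ] 587.3104624761484 -91.34073157065804 -77.88675197186235
116 86 [585.5 -85.  118.9] 587.1358023375193 -91.12055094456844 -78.10860510569071
122 95 [585.5 -84.8 124.9] 587.1189550653778 -91.4091193915383 -77.85497698932919
128 110 [585.6 -85.1 130.9] 587.0353166860242 -91.22953275797323 -77.99085988437501
134 124 [585.5 -85.2 137.1] 587.1023153522893 -91.38742025472197 -78.299897804982
```

Request:
{"method": "send_rows", "body": {"targets": [{"claw":1,"dx":-0.11,"dy":0,"dz":0,"twist":0},{"claw":1,"dx":-0.11,"dy":0,"dz":0.2,"twist":0},{"claw":1,"dx":-0.11,"dy":0,"dz":0.4,"twist":0},{"claw":1,"dx":-0.11,"dy":0,"dz":0.6,"twist":0},{"claw":1,"dx":-0.11,"dy":0,"dz":0.75,"twist":0},{"claw":1,"dx":-0.11,"dy":0,"dz":0.8,"twist":0},{"claw":1,"dx":-0.11,"dy":0,"dz":0.8,"twist":0},{"claw":1,"dx":-0.11,"dy":0,"dz":0.8,"twist":0}]}}

```text
time_s: 7.72
tcp_pos: [579.5, -84.6, 137.7]
eef_rot: [-0.0, 0.999, -0.033, -0.0]
contact_force: [-0.2, -0.3, 0.4]
gripper_width: 13.1
gripper_force: 25.0
```

Request:
{"method": "send_rows", "body": {"targets": [{"claw":1,"dx":0,"dy":0,"dz":0.05,"twist":0},{"claw":1,"dx":0,"dy":0,"dz":0.1,"twist":0},{"claw":1,"dx":0,"dy":0,"dz":0.15,"twist":0},{"claw":1,"dx":0,"dy":0,"dz":0.2,"twist":0},{"claw":1,"dx":0,"dy":0,"dz":0.2,"twist":0},{"claw":1,"dx":0,"dy":0,"dz":0.2,"twist":0}]}}

```text
time_s: 8.22
tcp_pos: [579.4, -84.5, 135.8]
eef_rot: [0.0, 0.999, -0.033, -0.0]
contact_force: [0.1, 0.3, 0.3]
gripper_width: 13.1
gripper_force: 25.0
```

Request:
{"method": "send_rows", "body": {"targets": [{"claw":1,"dx":0,"dy":0,"dz":0.04,"twist":0},{"claw":1,"dx":0,"dy":0,"dz":0.08,"twist":0},{"claw":1,"dx":0,"dy":0,"dz":0.1,"twist":0},{"claw":1,"dx":0,"dy":0,"dz":0.1,"twist":0}]}}

```text
time_s: 8.55
tcp_pos: [579.5, -84.6, 134.8]
eef_rot: [0.0, 0.999, -0.033, 0.0]
contact_force: [-0.3, 0.0, 0.5]
gripper_width: 13.1
gripper_force: 25.0
```

Request:
{"method": "send_rows", "body": {"targets": [{"claw":1,"dx":0,"dy":0,"dz":0.03,"twist":0},{"claw":1,"dx":0,"dy":0,"dz":0.05,"twist":0},{"claw":1,"dx":0,"dy":0,"dz":0.05,"twist":0}]}}

```text
time_s: 8.8
tcp_pos: [579.6, -84.6, 134.7]
eef_rot: [0.0, 0.999, -0.033, 0.0]
contact_force: [-0.6, -0.2, 4.0]
gripper_width: 13.1
gripper_force: 25.0
```

Request:
{"method": "send_rows", "body": {"targets": [{"claw":1,"dx":0,"dy":-0.1,"dz":0,"twist":0},{"claw":1,"dx":0,"dy":-0.3,"dz":0,"twist":0},{"claw":1,"dx":0,"dy":-0.5,"dz":0,"twist":0},{"claw":1,"dx":0,"dy":-0.7,"dz":0,"twist":0},{"claw":1,"dx":0,"dy":-0.9,"dz":0,"twist":0},{"claw":1,"dx":0,"dy":-1.1,"dz":0,"twist":0},{"claw":1,"dx":0,"dy":-1.3,"dz":0,"twist":0},{"claw":1,"dx":0,"dy":-1.5,"dz":0,"twist":0}]}}

```text
time_s: 9.47
tcp_pos: [580.9, -69.9, 134.7]
eef_rot: [0.001, 0.999, -0.033, 0.001]
contact_force: [-0.3, -3.8, 5.2]
gripper_width: 13.3
gripper_force: 25.0
```

```bash
python3 -c "
from h import *
goal([582.0,-50.5,134.7],-3.72)"
```

```text
t 9.4667 tcp [580.9 -69.9 134.7] yaw -3.8 tilt [ 0.0014 -0.0013] F [-0.3 -3.8  5.2] w 13.3 -> d [-0.01 -1.94 -0.  ] twist -0.08
```

Light contact holds (about 5 N, no side load). Continuing to the hole.

Request:
{"method": "send_rows", "body": {"targets": [{"claw":1,"dx":0,"dy":-0.2,"dz":0,"twist":0},{"claw":1,"dx":0,"dy":-0.4,"dz":0,"twist":0},{"claw":1,"dx":0,"dy":-0.6,"dz":0,"twist":0},{"claw":1,"dx":0,"dy":-0.8,"dz":0,"twist":0},{"claw":1,"dx":0,"dy":-1,"dz":0,"twist":0},{"claw":1,"dx":0,"dy":-1.2,"dz":0,"twist":0},{"claw":1,"dx":0,"dy":-1.3,"dz":0,"twist":0},{"claw":1,"dx":0,"dy":-1.4,"dz":0,"twist":0}]}}

```text
time_s: 10.13
tcp_pos: [581.6, -55.7, 134.4]
eef_rot: [0.0, 0.999, -0.033, 0.0]
contact_force: [0.6, -2.3, 3.4]
gripper_width: 13.1
gripper_force: 25.0
```

Request:
{"method": "send_rows", "body": {"targets": [{"claw":1,"dx":0,"dy":-0.1,"dz":0,"twist":0},{"claw":1,"dx":0,"dy":-0.2,"dz":0,"twist":0},{"claw":1,"dx":0,"dy":-0.3,"dz":0,"twist":0},{"claw":1,"dx":0,"dy":-0.3,"dz":0,"twist":0}]}}

```text
time_s: 10.47
tcp_pos: [581.2, -52.0, 133.6]
eef_rot: [-0.001, 0.999, -0.033, -0.001]
contact_force: [0.4, 0.4, -1.6]
gripper_width: 13.1
gripper_force: 25.0
```

The force vanished near y = -53, so the tip is over the hole. I'll centre it and lower.

Request:
{"method": "send_rows", "body": {"targets": [{"claw":1,"dx":0,"dy":-0.1,"dz":0,"twist":0},{"claw":1,"dx":0,"dy":-0.15,"dz":0,"twist":0},{"claw":1,"dx":0,"dy":-0.15,"dz":0,"twist":0},{"claw":1,"dx":0,"dy":-0.15,"dz":0.1,"twist":0},{"claw":1,"dx":0,"dy":-0.15,"dz":0.2,"twist":0},{"claw":1,"dx":0,"dy":-0.15,"dz":0.25,"twist":0},{"claw":1,"dx":0,"dy":-0.15,"dz":0.25,"twist":0}]}}

```text
time_s: 11.05
tcp_pos: [581.6, -51.1, 131.5]
eef_rot: [-0.0, 0.999, -0.033, -0.0]
contact_force: [-0.9, -0.2, -0.4]
gripper_width: 13.2
gripper_force: 25.0
```

```bash
python3 -c "
from h import *
goal([582.0,-50.5,110],-3.72)"
```

```text
t 11.05 tcp [581.6 -51.1 131.5] yaw -3.81 tilt [-0.0004  0.0001] F [-0.9 -0.2 -0.4] w 13.2 -> d [ 0.04 -0.07  2.15] twist -0.09
```

Request:
{"method": "send_rows", "body": {"targets": [{"claw":1,"dx":0,"dy":0,"dz":0.05,"twist":0},{"claw":1,"dx":0,"dy":0,"dz":0.1,"twist":0},{"claw":1,"dx":0,"dy":0,"dz":0.15,"twist":0},{"claw":1,"dx":0,"dy":0,"dz":0.2,"twist":0},{"claw":1,"dx":0,"dy":0,"dz":0.2,"twist":0}]}}

```text
time_s: 11.47
tcp_pos: [581.6, -51.1, 129.6]
eef_rot: [-0.0, 0.999, -0.033, -0.0]
contact_force: [-0.3, -0.2, -0.3]
gripper_width: 13.1
gripper_force: 25.0
```

Request:
{"method": "send_rows", "body": {"targets": [{"claw":1,"dx":0,"dy":0,"dz":0.05,"twist":0},{"claw":1,"dx":0,"dy":0,"dz":0.1,"twist":0},{"claw":1,"dx":0,"dy":0,"dz":0.15,"twist":0},{"claw":1,"dx":0,"dy":0,"dz":0.15,"twist":0}]}}

```text
time_s: 11.8
tcp_pos: [581.7, -51.1, 128.2]
eef_rot: [-0.0, 0.999, -0.033, 0.0]
contact_force: [0.3, -0.8, -0.5]
gripper_width: 13.6
gripper_force: 25.0
```

Request:
{"method": "send_rows", "body": {"targets": [{"claw":1,"dx":0,"dy":0,"dz":0.1,"twist":0},{"claw":1,"dx":0,"dy":0,"dz":0.2,"twist":0},{"claw":1,"dx":0,"dy":0,"dz":0.3,"twist":0},{"claw":1,"dx":0,"dy":0,"dz":0.4,"twist":0},{"claw":1,"dx":0,"dy":0,"dz":0.4,"twist":0}]}}

```text
time_s: 12.22
tcp_pos: [581.6, -51.1, 124.0]
eef_rot: [-0.0, 0.999, -0.033, -0.0]
contact_force: [1.2, 0.4, -2.3]
gripper_width: 13.9
gripper_force: 25.0
```

Request:
{"method": "send_rows", "body": {"targets": [{"claw":1,"dx":0,"dy":0,"dz":0.1,"twist":0},{"claw":1,"dx":0,"dy":0,"dz":0.2,"twist":0},{"claw":1,"dx":0,"dy":0,"dz":0.3,"twist":0},{"claw":1,"dx":0,"dy":0,"dz":0.4,"twist":0},{"claw":1,"dx":0,"dy":0,"dz":0.4,"twist":0}]}}

```text
time_s: 12.63
tcp_pos: [581.7, -51.1, 120.1]
eef_rot: [-0.0, 0.999, -0.033, -0.0]
contact_force: [1.2, 0.4, -2.2]
gripper_width: 13.3
gripper_force: 25.0
```

Request:
{"method": "send_rows", "body": {"targets": [{"claw":1,"dx":0,"dy":0,"dz":0.15,"twist":0},{"claw":1,"dx":0,"dy":0,"dz":0.3,"twist":0},{"claw":1,"dx":0,"dy":0,"dz":0.45,"twist":0},{"claw":1,"dx":0,"dy":0,"dz":0.6,"twist":0},{"claw":1,"dx":0,"dy":0,"dz":0.75,"twist":0},{"claw":1,"dx":0,"dy":0,"dz":0.85,"twist":0},{"claw":1,"dx":0,"dy":0,"dz":0.9,"twist":0},{"claw":1,"dx":0,"dy":0,"dz":0.9,"twist":0}]}}

```text
time_s: 13.3
tcp_pos: [581.6, -51.1, 111.1]
eef_rot: [-0.0, 0.999, -0.033, -0.0]
contact_force: [1.9, 0.2, -1.8]
gripper_width: 13.4
gripper_force: 25.0
```

Request:
{"method": "send_rows", "body": {"targets": [{"claw":1,"dx":0,"dy":0,"dz":0.05,"twist":0},{"claw":1,"dx":0,"dy":0,"dz":0.1,"twist":0},{"claw":1,"dx":0,"dy":0,"dz":0.15,"twist":0},{"claw":1,"dx":0,"dy":0,"dz":0.15,"twist":0}]}}

```text
time_s: 13.63
tcp_pos: [581.7, -51.1, 109.8]
eef_rot: [0.0, 0.999, -0.033, 0.0]
contact_force: [1.5, 1.1, -0.5]
gripper_width: 13.1
gripper_force: 25.0
```

Request:
{"method": "send_rows", "body": {"targets": [{"claw":1,"dx":0,"dy":0,"dz":0.03,"twist":0},{"claw":1,"dx":0,"dy":0,"dz":0.06,"twist":0},{"claw":1,"dx":0,"dy":0,"dz":0.06,"twist":0}]}}

```text
time_s: 13.88
tcp_pos: [581.8, -51.2, 109.7]
eef_rot: [0.0, 0.999, -0.033, 0.0]
contact_force: [1.3, 2.1, 5.3]
gripper_width: 12.7
gripper_force: 25.0
```

The pin is bottomed: 5 N at the expected height. Releasing it now.

Request:
{"method": "send_rows", "body": {"targets": [{"claw":1,"dx":0,"dy":0,"dz":-0.03,"twist":0},{"claw":0.8,"dx":0,"dy":0,"dz":-0.04,"twist":0},{"claw":0.7,"dx":0,"dy":0,"dz":-0.04,"twist":0},{"claw":0.5,"dx":0,"dy":0,"dz":-0.04,"twist":0},{"claw":0.3,"dx":0,"dy":0,"dz":-0.04,"twist":0},{"claw":0.3,"dx":0,"dy":0,"dz":-0.04,"twist":0},{"claw":0.3,"dx":0,"dy":0,"dz":-0.04,"twist":0},{"claw":0.3,"dx":0,"dy":0,"dz":-0.04,"twist":0}]}}

```text
time_s: 14.55
tcp_pos: [581.6, -51.1, 109.5]
eef_rot: [-0.0, 0.999, -0.033, -0.0]
contact_force: [-0.3, 0.1, 0.7]
gripper_width: 55.9
gripper_force: 0.0
```

Request:
{"method": "send_rows", "body": {"targets": [{"claw":0.3,"dx":0,"dy":0,"dz":-0.5,"twist":0},{"claw":0.3,"dx":0,"dy":0,"dz":-2,"twist":0},{"claw":0.3,"dx":0,"dy":0,"dz":-4,"twist":0},{"claw":0.3,"dx":0,"dy":0,"dz":-6.5,"twist":0},{"claw":0.3,"dx":0,"dy":0,"dz":-9,"twist":0},{"claw":0.3,"dx":0,"dy":0,"dz":-11.5,"twist":0},{"claw":0.3,"dx":0,"dy":0,"dz":-13,"twist":0},{"claw":0.3,"dx":0,"dy":0,"dz":-13,"twist":0},{"claw":0.3,"dx":0,"dy":0,"dz":-13,"twist":0}]}}

```text
time_s: 15.3
tcp_pos: [581.6, -51.1, 239.8]
eef_rot: [0.0, 0.999, -0.033, 0.001]
contact_force: [-0.5, 1.0, -1.3]
gripper_width: 61.8
gripper_force: 0.0
```

```bash
python3 - <<'E'
from h import *
np.set_printoptions(suppress=True,precision=1)
goal([567.4,-270,240],86.28)
C=cam("wrist"); im,d=read_camera("wrist"); save("pics/w3.png",im)
W=cloud(d,C); v,u=np.mgrid[:420,:560]
m=(np.abs(W[...,0]-581)<25)&(np.abs(W[...,1]+51)<25)&(W[...,2]>152)&(W[...,2]<166); print("pin top",m.sum(),np.median(W[m],0),cv2.minEnclosingCircle(onplane(np.argwhere(m)[:,::-1],159,C)[:,:2].astype(np.float32)))
E
```

```text
t 15.3 tcp [581.6 -51.1 239.8] yaw -3.8 tilt [ 0. -0.] F [-0.5  1.  -1.3] w 61.8 -> d [ 0.  21.9 -0. ] twist -90.08
pin top 329 [582.6 -50.8 158.7] ((582.468017578125, -50.99747848510742), 7.29767370223999)
```

View pics/w3.png

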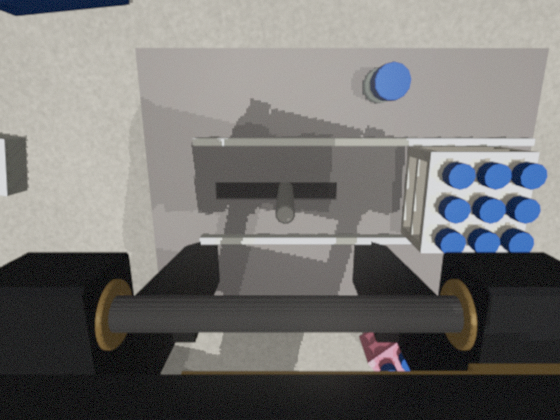

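The pin stands in the slot with its top at (286,213); height 158.7 mm confirms it is fully seated. The rack is at (480,210) and undisturbed. I'll go behind the rack with the gripper closed.

Request:
{"method": "send_rows", "body": {"targets": [{"claw":1,"dx":0,"dy":1,"dz":0,"twist":-7},{"claw":1,"dx":0,"dy":3,"dz":0,"twist":-14},{"claw":1,"dx":0,"dy":5,"dz":0,"twist":-21},{"claw":1,"dx":0,"dy":7,"dz":0,"twist":-28},{"claw":1,"dx":0,"dy":9,"dz":0,"twist":-35},{"claw":1,"dx":0,"dy":11,"dz":0,"twist":-42},{"claw":1,"dx":0,"dy":13,"dz":0,"twist":-49},{"claw":1,"dx":0,"dy":15,"dz":0,"twist":-56},{"claw":1,"dx":0,"dy":17,"dz":0,"twist":-63},{"claw":1,"dx":0,"dy":19,"dz":0,"twist":-70},{"claw":1,"dx":0,"dy":20.5,"dz":0,"twist":-77},{"claw":1,"dx":0,"dy":21.5,"dz":0,"twist":-84},{"claw":1,"dx":0,"dy":21.9,"dz":0,"twist":-90},{"claw":1,"dx":0,"dy":21.9,"dz":0,"twist":-90},{"claw":1,"dx":0,"dy":21.9,"dz":0,"twist":-90},{"claw":1,"dx":0,"dy":21.9,"dz":0,"twist":-90},{"claw":1,"dx":0,"dy":21.9,"dz":0,"twist":-90}]}}

```text
time_s: 16.77
tcp_pos: [567.1, -269.1, 239.2]
eef_rot: [-0.0, 0.731, 0.683, -0.0]
contact_force: [-0.5, -0.2, 0.4]
gripper_width: 0.5
gripper_force: 0.0
```

```bash
python3 - <<'E'
from h import *
np.set_printoptions(suppress=True,precision=1)
goal([567.4,-270,105],86.28)
im,d=read_camera("top"); C=cam("top"); W=cloud(d,C); v,u=np.mgrid[:420,:560]
m=(u>380)&(u<445)&(v>165)&(v<235)&(im.min(-1)>120)&(W[...,2]>120)&(W[...,2]<140)
print(m.sum(),cv2.minAreaRect(onplane(np.argwhere(m)[:,::-1],130,C)[:,:2].astype(np.float32)))
E
```

```text
t 16.7667 tcp [ 567.1 -269.1  239.2] yaw 86.11 tilt [-0.  0.] F [-0.5 -0.2  0.4] w 0.5 -> d [-0.1  0.  13.4] twist -0.17
654 ((574.4088745117188, -199.77626037597656), (79.89022827148438, 81.03416442871094), 86.32560729980469)
```

Request:
{"method": "send_rows", "body": {"targets": [{"claw":1,"dx":0,"dy":0,"dz":2,"twist":-0.1},{"claw":1,"dx":0,"dy":0,"dz":4.5,"twist":-0.1},{"claw":1,"dx":0,"dy":0,"dz":7,"twist":-0.1},{"claw":1,"dx":0,"dy":0,"dz":9.5,"twist":-0.1},{"claw":1,"dx":0,"dy":0,"dz":11.5,"twist":-0.1},{"claw":1,"dx":0,"dy":0,"dz":12.8,"twist":-0.1},{"claw":1,"dx":0,"dy":0,"dz":13.4,"twist":-0.1},{"claw":1,"dx":0,"dy":0,"dz":13.4,"twist":-0.1},{"claw":1,"dx":0,"dy":0,"dz":13.4,"twist":-0.1}]}}

```text
time_s: 17.57
tcp_pos: [567.4, -269.7, 106.2]
eef_rot: [0.0, 0.73, 0.684, 0.0]
contact_force: [-0.2, -0.1, 0.4]
gripper_width: 0.2
gripper_force: 0.0
```

Request:
{"method": "send_rows", "body": {"targets": [{"claw":1,"dx":0.2,"dy":0,"dz":0,"twist":0},{"claw":1,"dx":0.5,"dy":0,"dz":0,"twist":0},{"claw":1,"dx":0.8,"dy":0,"dz":0,"twist":0},{"claw":1,"dx":1.1,"dy":0,"dz":0,"twist":0},{"claw":1,"dx":1.4,"dy":0,"dz":0,"twist":0},{"claw":1,"dx":1.6,"dy":0,"dz":0,"twist":0},{"claw":1,"dx":1.8,"dy":0,"dz":0,"twist":0},{"claw":1,"dx":2,"dy":0,"dz":0,"twist":0},{"claw":1,"dx":2.2,"dy":0,"dz":0,"twist":0},{"claw":1,"dx":2.4,"dy":0,"dz":0,"twist":0},{"claw":1,"dx":2.6,"dy":0,"dz":0,"twist":0},{"claw":1,"dx":2.8,"dy":0,"dz":0,"twist":0},{"claw":1,"dx":3,"dy":0,"dz":0,"twist":0}]}}

```text
time_s: 18.65
tcp_pos: [569.1, -239.7, 105.6]
eef_rot: [0.0, 0.73, 0.684, -0.0]
contact_force: [-0.3, -2.2, -0.8]
gripper_width: 0.3
gripper_force: 1.1
```

```bash
cat >> h.py <<'E'
def rack():
    im,d=read_camera("top"); C=cam("top"); W=cloud(d,C); v,u=np.mgrid[:420,:560]
    m=(u>310)&(u<445)&(v>160)&(v<235)&(W[...,2]>145)&(W[...,2]<156)&(im[...,2]>im[...,0]+40.)
    print("caps",m.sum(),cv2.minAreaRect(np.argwhere(m)[:,::-1].astype(np.float32)),np.nanmedian(W[m],0)); return im
E
python3 - <<'E'
from h import *
goal([578,-120,105],86.28); save("pics/t1.png",rack())
E
```

```text
t 18.65 tcp [ 569.1 -239.7  105.6] yaw 86.29 tilt [ 0.0001 -0.0003] F [-0.3 -2.2 -0.8] w 0.3 -> d [12.    0.12  0.05] twist 0.01
caps 548 ((411.4061279296875, 195.31472778320312), (33.058631896972656, 37.33345413208008), 4.085616588592529) [ 575.67909147 -183.55138429  150.8738862 ]
```

Request:
{"method": "send_rows", "body": {"targets": [{"claw":1,"dx":0.3,"dy":0,"dz":0,"twist":0},{"claw":1,"dx":0.7,"dy":0,"dz":0,"twist":0},{"claw":1,"dx":1.1,"dy":0,"dz":0,"twist":0},{"claw":1,"dx":1.5,"dy":0,"dz":0,"twist":0},{"claw":1,"dx":1.9,"dy":0,"dz":0,"twist":0},{"claw":1,"dx":2.3,"dy":0,"dz":0,"twist":0},{"claw":1,"dx":2.7,"dy":0,"dz":0,"twist":0},{"claw":1,"dx":3.1,"dy":0,"dz":0,"twist":0},{"claw":1,"dx":3.5,"dy":0,"dz":0,"twist":0},{"claw":1,"dx":3.9,"dy":0,"dz":0,"twist":0},{"claw":1,"dx":4.3,"dy":0,"dz":0,"twist":0},{"claw":1,"dx":4.7,"dy":0,"dz":0,"twist":0},{"claw":1,"dx":5.1,"dy":0,"dz":0,"twist":0},{"claw":1,"dx":5.5,"dy":0,"dz":0,"twist":0},{"claw":1,"dx":5.8,"dy":0,"dz":0,"twist":0},{"claw":1,"dx":6,"dy":0,"dz":0,"twist":0},{"claw":1,"dx":6,"dy":0,"dz":0,"twist":0}]}}

```text
time_s: 20.12
tcp_pos: [572.9, -179.2, 105.5]
eef_rot: [-0.0, 0.729, 0.684, 0.0]
contact_force: [0.5, 0.1, -0.6]
gripper_width: 0.6
gripper_force: 0.0
```

```bash
python3 - <<'E'
from h import *
goal([578,-147,105],86.28); save("pics/t2.png",rack())
E
```

```text
t 20.1167 tcp [ 572.9 -179.2  105.5] yaw 86.32 tilt [-0.0001  0.0006] F [ 0.5  0.1 -0.6] w 0.6 -> d [3.24 0.3  0.06] twist 0.04
caps 486 ((375.7200012207031, 192.4600067138672), (31.819807052612305, 38.325191497802734), 8.13010311126709) [ 580.03353435 -112.08048183  150.63249686]
```

View pics/t2.png

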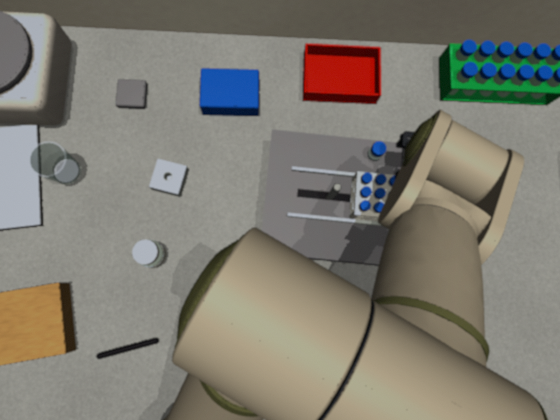

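The top view shows the pin standing at (337,187) and the rack's +y face at about column 354, still clear of it. The block is empty at (168,176), and the jar and vial haven't moved.

Request:
{"method": "send_rows", "body": {"targets": [{"claw":1,"dx":0.2,"dy":0,"dz":0,"twist":0},{"claw":1,"dx":0.5,"dy":0,"dz":0,"twist":0},{"claw":1,"dx":0.8,"dy":0,"dz":0,"twist":0},{"claw":1,"dx":1.1,"dy":0,"dz":0,"twist":0},{"claw":1,"dx":1.4,"dy":0,"dz":0,"twist":0},{"claw":1,"dx":1.7,"dy":0,"dz":0,"twist":0},{"claw":1,"dx":1.9,"dy":0,"dz":0,"twist":0},{"claw":1,"dx":2.1,"dy":0,"dz":0,"twist":0},{"claw":1,"dx":2.2,"dy":0,"dz":0,"twist":0},{"claw":1,"dx":2.3,"dy":0,"dz":0,"twist":0},{"claw":1,"dx":2.4,"dy":0,"dz":0,"twist":0}]}}

```text
time_s: 21.08
tcp_pos: [574.5, -155.8, 105.5]
eef_rot: [-0.0, 0.73, 0.684, 0.0]
contact_force: [0.2, -2.1, -1.0]
gripper_width: 0.3
gripper_force: 0.9
```

Request:
{"method": "send_rows", "body": {"targets": [{"claw":1,"dx":0.1,"dy":0,"dz":0,"twist":0},{"claw":1,"dx":0.2,"dy":0,"dz":0,"twist":0},{"claw":1,"dx":0.3,"dy":0,"dz":0,"twist":0},{"claw":1,"dx":0.35,"dy":0,"dz":0,"twist":0}]}}

```text
time_s: 21.42
tcp_pos: [574.7, -152.3, 105.5]
eef_rot: [-0.0, 0.73, 0.684, 0.0]
contact_force: [0.1, -2.1, -1.5]
gripper_width: 0.5
gripper_force: 0.9
```

```bash
python3 - <<'E'
from h import *
goal([578,-147,105],86.28); rack()
im,d=read_camera("top"); C=cam("top"); W=cloud(d,C); v,u=np.mgrid[:420,:560]
m=(u>300)&(u<420)&(v>165)&(v<235)&(im.min(-1)>110)&(W[...,2]>122)&(W[...,2]<137)
P=W[m]; print("rack +y edge top cam",np.percentile(P[:,1],[90,97,99.5]))
E
```

```text
t 21.4167 tcp [ 574.7 -152.3  105.5] yaw 86.3 tilt [0. 0.] F [ 0.1 -2.1 -1.5] w 0.5 -> d [0.55 0.29 0.05] twist 0.02
caps 442 ((360.4085693359375, 190.23397827148438), (29.142379760742188, 37.41600799560547), 4.236394882202148) [581.71039917 -83.93520346 150.6193464 ]
rack +y edge top cam [-64.61654285 -62.92874999 -61.51053804]
```

Request:
{"method": "send_rows", "body": {"targets": [{"claw":1,"dx":0.08,"dy":0,"dz":0,"twist":0},{"claw":1,"dx":0.16,"dy":0,"dz":0,"twist":0},{"claw":1,"dx":0.24,"dy":0,"dz":0,"twist":0}]}}

```text
time_s: 21.77
tcp_pos: [574.9, -150.0, 105.6]
eef_rot: [0.0, 0.73, 0.684, 0.0]
contact_force: [-0.5, -2.5, 0.2]
gripper_width: 0.4
gripper_force: 1.0
```

Request:
{"method": "send_rows", "body": {"targets": [{"claw":1,"dx":0.05,"dy":0,"dz":0,"twist":0},{"claw":1,"dx":0.1,"dy":0,"dz":0,"twist":0}]}}

```text
time_s: 21.93
tcp_pos: [575.0, -149.0, 105.6]
eef_rot: [0.0, 0.73, 0.684, 0.0]
contact_force: [-1.3, -2.6, -0.6]
gripper_width: 0.4
gripper_force: 1.0
```

Request:
{"method": "send_rows", "body": {"targets": [{"claw":1,"dx":0.05,"dy":0,"dz":0,"twist":0},{"claw":1,"dx":0.1,"dy":0,"dz":0,"twist":0}]}}

```text
time_s: 22.1
tcp_pos: [575.0, -148.0, 105.6]
eef_rot: [0.0, 0.73, 0.684, -0.0]
contact_force: [-0.6, -2.0, -0.5]
gripper_width: 0.5
gripper_force: 1.0
```

Request:
{"method": "send_rows", "body": {"targets": [{"claw":1,"dx":0.05,"dy":0,"dz":0,"twist":0},{"claw":1,"dx":0.1,"dy":0,"dz":0,"twist":0}]}}

```text
time_s: 22.27
tcp_pos: [575.1, -147.0, 105.6]
eef_rot: [0.0, 0.73, 0.684, -0.0]
contact_force: [0.0, -2.5, -0.9]
gripper_width: 0.2
gripper_force: 1.1
```

Request:
{"method": "send_rows", "body": {"targets": [{"claw":1,"dx":0.04,"dy":0,"dz":0,"twist":0},{"claw":1,"dx":0.08,"dy":0,"dz":0,"twist":0}]}}

```text
time_s: 22.43
tcp_pos: [575.2, -146.5, 105.6]
eef_rot: [0.0, 0.73, 0.684, -0.0]
contact_force: [0.4, -4.5, -0.2]
gripper_width: 0.2
gripper_force: 2.1
```

Request:
{"method": "send_rows", "body": {"targets": [{"claw":1,"dx":0.03,"dy":0,"dz":0,"twist":0},{"claw":1,"dx":0.03,"dy":0,"dz":0,"twist":0}]}}

```text
time_s: 22.6
tcp_pos: [575.3, -146.3, 105.7]
eef_rot: [0.0, 0.73, 0.684, -0.0]
contact_force: [0.4, -4.9, -0.3]
gripper_width: 0.7
gripper_force: 2.4
```

Request:
{"method": "send_rows", "body": {"targets": [{"claw":1,"dx":0.02,"dy":0,"dz":0,"twist":0},{"claw":1,"dx":0.02,"dy":0,"dz":0,"twist":0}]}}

```text
time_s: 22.77
tcp_pos: [575.3, -146.1, 105.7]
eef_rot: [0.0, 0.73, 0.684, -0.0]
contact_force: [0.1, -5.6, 0.0]
gripper_width: 0.4
gripper_force: 2.7
```

Request:
{"method": "send_rows", "body": {"targets": [{"claw":1,"dx":0.04,"dy":0,"dz":0,"twist":0},{"claw":1,"dx":0.04,"dy":0,"dz":0,"twist":0}]}}

```text
time_s: 22.93
tcp_pos: [575.4, -146.0, 105.8]
eef_rot: [0.001, 0.73, 0.684, -0.0]
contact_force: [0.0, -6.5, 1.1]
gripper_width: 0.2
gripper_force: 3.1
```

Request:
{"method": "send_rows", "body": {"targets": [{"claw":1,"dx":0.04,"dy":0,"dz":0,"twist":0},{"claw":1,"dx":0.04,"dy":0,"dz":0,"twist":0}]}}

```text
time_s: 23.1
tcp_pos: [575.5, -145.8, 106.0]
eef_rot: [0.001, 0.73, 0.684, -0.0]
contact_force: [-0.2, -7.0, 0.6]
gripper_width: 0.3
gripper_force: 3.6
```

The rack is firmly against the pin at about 7 N. Backing off and checking.

Request:
{"method": "send_rows", "body": {"targets": [{"claw":1,"dx":-0.1,"dy":0,"dz":0,"twist":0},{"claw":1,"dx":-0.4,"dy":0,"dz":0,"twist":0},{"claw":1,"dx":-1.2,"dy":0,"dz":0,"twist":0},{"claw":1,"dx":-2.5,"dy":0,"dz":0,"twist":0},{"claw":1,"dx":-4,"dy":0,"dz":0,"twist":0},{"claw":1,"dx":-6,"dy":0,"dz":-2,"twist":0},{"claw":1,"dx":-8,"dy":0,"dz":-5,"twist":0},{"claw":1,"dx":-11,"dy":0,"dz":-8,"twist":0},{"claw":1,"dx":-14,"dy":0,"dz":-11,"twist":0},{"claw":1,"dx":-17,"dy":0,"dz":-13,"twist":0},{"claw":1,"dx":-20,"dy":0,"dz":-14,"twist":0},{"claw":1,"dx":-23,"dy":0,"dz":-14,"twist":0},{"claw":1,"dx":-25,"dy":0,"dz":-14,"twist":0},{"claw":1,"dx":-25,"dy":0,"dz":-14,"twist":0},{"claw":1,"dx":-25,"dy":0,"dz":-14,"twist":0}]}}

```text
time_s: 24.35
tcp_pos: [558.2, -396.0, 244.8]
eef_rot: [-0.001, 0.73, 0.683, 0.0]
contact_force: [0.2, 0.7, 0.3]
gripper_width: 0.4
gripper_force: 0.0
```

```bash
python3 - <<'E'
from h import *
np.set_printoptions(suppress=True,precision=1)
goal([578,-147,105],86.28); im=rack(); a=read_camera("scene")[0]
save("pics/f.png",np.hstack([cv2.resize(im[130:280,250:450],(400,300),interpolation=2),cv2.resize(a[170:380,100:380],(400,300),interpolation=2)]))
im,d=read_camera("top"); C=cam("top"); W=cloud(d,C); v,u=np.mgrid[:420,:560]
m=(u>300)&(u<345)&(v>170)&(v<205)&(W[...,2]>154)&(W[...,2]<164); print("pin",m.sum(),np.median(W[m],0))
m=(u>330)&(u<420)&(v>165)&(v<235)&(im.min(-1)>120)&(W[...,2]>120)&(W[...,2]<140); print(cv2.minAreaRect(onplane(np.argwhere(m)[:,::-1],130,C)[:,:2].astype(np.float32)))
E
```

```text
t 24.35 tcp [ 558.2 -396.   244.8] yaw 86.17 tilt [-0.  0.] F [0.2 0.7 0.3] w 0.4 -> d [25.   0.3 14. ] twist -0.11
caps 788 ((361.11053466796875, 190.00820922851562), (38.33940505981445, 38.265533447265625), 4.23639440536499) [580.8 -96.7 150.7]
pin 51 [584.2 -44.2 158.8]
((581.1521606445312, -96.69071960449219), (80.9061508178711, 81.2175064086914), 86.06906127929688)
```

View pics/f.png

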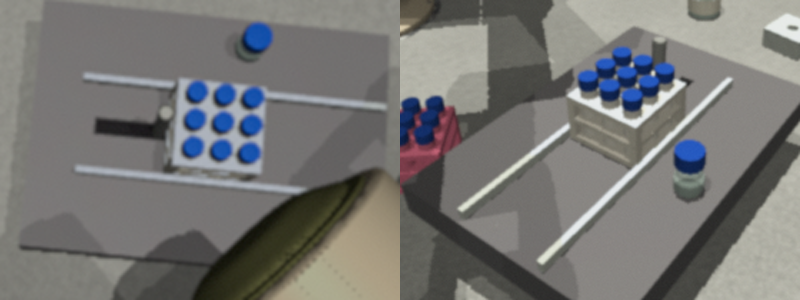

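The final view shows the rack touching the pin, with the jar and vial in place. I want to check the pin's lean.

```bash
python3 - <<'E'
from h import *
np.set_printoptions(suppress=True,precision=1)
t2=cv2.imread("pics/t2.png")[...,::-1]
im,d=read_camera("top"); C=cam("top"); W=cloud(d,C); v,u=np.mgrid[:420,:560]
def crop(i): return cv2.resize(i[165:215,290:370],(640,400),interpolation=2)
save("pics/g.png",np.vstack([crop(t2)[:, :],crop(im)])[100:700])
for y in (-51.1,-50.5,-46):
    p=C[0]@(C[1]@np.array([581.7,y,159])+C[2]); b=C[0]@(C[1]@np.array([581.7,y,80])+C[2]); print(y,p[:2]/p[2],b[:2]/b[2])
for lo in range(76,162,8):
    m=(u>318)&(u<346)&(v>176)&(v<200)&(W[...,2]>lo)&(W[...,2]<lo+8)&(np.abs(W[...,0]-583)<14)
    if m.sum()>2: print(lo,m.sum(),np.median(W[m],0),W[m][:,1].min(),W[m][:,1].max())
E
```

```text
-51.1 [336.  187.5] [329.1 196.8]
-50.5 [335.6 187.5] [328.8 196.8]
-46 [333.  187.4] [326.5 196.7]
76 45 [589.1 -39.4  79.2] -56.26998273437474 -31.49600121580025
84 16 [580.6 -57.3  87.3] -59.57580847834106 -43.84899541360001
92 9 [578.7 -47.1  94.8] -53.663857682132644 -42.39568108407347
100 17 [577.8 -56.3 105.7] -59.61362455466744 -41.43942170447636
108 17 [580.5 -57.1 109.8] -59.350283682227975 -42.73834904744783
116 8 [579.1 -45.6 119.4] -51.52220454191291 -41.59106831624056
124 88 [579.2 -61.2 130.3] -71.85530148776803 -39.747406764727046
132 28 [579.6 -60.9 133.2] -71.80596590965922 -44.101703965385376
140 19 [578.8 -52.  143.7] -69.73025002010688 -38.89629545978264
148 40 [581.4 -65.  151. ] -68.76430923429601 -38.08902398059165
156 47 [584.2 -44.3 159. ] -51.5714636221815 -38.73222360467015
```

View pics/g.png

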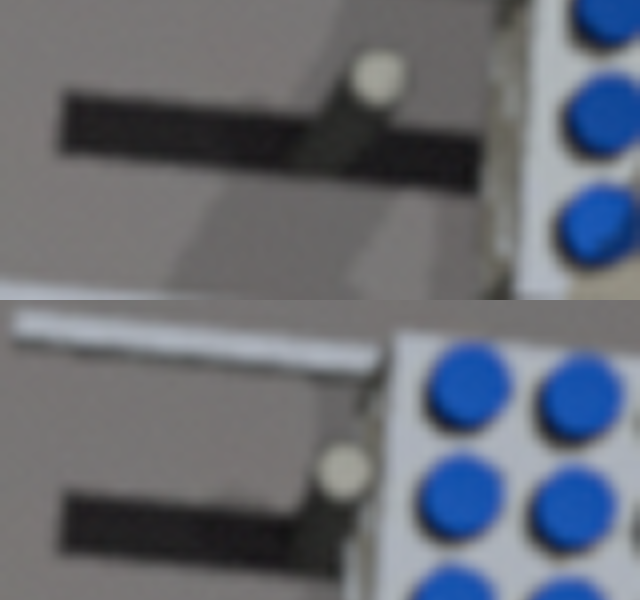

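The top panel is from before the push and the bottom panel is now. The pin top has moved about 4 px (7 mm), so the pin leans about 3.5° away from the rack. I'll grip its top lightly and bring it upright, letting it nudge the rack back.

Request:
{"method": "send_rows", "body": {"targets": [{"claw":0.2,"dx":1,"dy":0,"dz":0,"twist":0},{"claw":0.2,"dx":4,"dy":0,"dz":0,"twist":0},{"claw":0.2,"dx":7,"dy":0,"dz":0,"twist":0},{"claw":0.2,"dx":10,"dy":0,"dz":0,"twist":0},{"claw":0.2,"dx":13,"dy":0,"dz":0,"twist":0},{"claw":0.2,"dx":16,"dy":0,"dz":0,"twist":0},{"claw":0.2,"dx":19,"dy":0,"dz":0,"twist":0},{"claw":0.2,"dx":22,"dy":0,"dz":0,"twist":0},{"claw":0.2,"dx":25,"dy":0,"dz":0,"twist":0},{"claw":0.2,"dx":28,"dy":0,"dz":0,"twist":0},{"claw":0.2,"dx":31,"dy":0,"dz":0,"twist":0},{"claw":0.2,"dx":33.5,"dy":0,"dz":0,"twist":0},{"claw":0.2,"dx":35,"dy":0,"dz":0,"twist":-0.1},{"claw":0.2,"dx":35.2,"dy":0,"dz":0,"twist":-0.1},{"claw":0.2,"dx":35.2,"dy":0,"dz":0,"twist":-0.1},{"claw":0.2,"dx":35.2,"dy":0,"dz":0,"twist":-0.1}]}}

```text
time_s: 25.88
tcp_pos: [581.6, -43.3, 245.7]
eef_rot: [0.0, 0.729, 0.685, -0.0]
contact_force: [0.4, -0.1, -0.2]
gripper_width: 70.6
gripper_force: 0.0
```

```bash
cat >> h.py <<'E'
def pinw():
    C=cam("wrist"); im,d=read_camera("wrist"); W=cloud(d,C)
    m=(np.abs(W[...,0]-583)<20)&(np.abs(W[...,1]+47)<20)&(W[...,2]>154.5)&(W[...,2]<165)
    print("pin top",m.sum(),np.median(W[m],0),cv2.minEnclosingCircle(onplane(np.argwhere(m)[:,::-1],159,C)[:,:2].astype(np.float32)))
    r=(W[...,2]>126)&(W[...,2]<134)&(W[...,1]<-40)&(np.abs(W[...,0]-580)<34)&(im.min(-1)>110); P=W[r]
    print("rack +y edge",r.sum(), np.percentile(P[:,1],[95,98,99.5]) if r.sum() else "")
    return im
E
python3 - <<'E'
from h import *
np.set_printoptions(suppress=True,precision=1)
goal([582.2,-45,136],86.28); save("pics/w4.png",pinw())
E
```

```text
t 25.8833 tcp [581.6 -43.3 245.7] yaw 86.41 tilt [ 0. -0.] F [ 0.4 -0.1 -0.2] w 70.6 -> d [-0.2  0.1 11. ] twist 0.13
pin top 293 [582.2 -42.9 158.6] ((582.240478515625, -42.78076171875), 7.013057231903076)
rack +y edge 2689 [-57.  -55.5 -54.5]
```

Request:
{"method": "send_rows", "body": {"targets": [{"claw":0.2,"dx":0,"dy":0.05,"dz":1.5,"twist":0.1},{"claw":0.2,"dx":0,"dy":0.05,"dz":3.5,"twist":0.1},{"claw":0.2,"dx":0,"dy":0.05,"dz":6,"twist":0.1},{"claw":0.2,"dx":0,"dy":0.05,"dz":8.5,"twist":0.1},{"claw":0.2,"dx":0,"dy":0.05,"dz":10,"twist":0.1},{"claw":0.2,"dx":0,"dy":0.05,"dz":10.8,"twist":0.1},{"claw":0.4,"dx":0,"dy":0.05,"dz":10.9,"twist":0.1},{"claw":0.6,"dx":0,"dy":0.05,"dz":10.9,"twist":0.1},{"claw":0.75,"dx":0,"dy":0.05,"dz":10.9,"twist":0.1},{"claw":0.82,"dx":0,"dy":0.05,"dz":10.9,"twist":0.1},{"claw":0.9,"dx":0,"dy":0.05,"dz":10.9,"twist":0.1},{"claw":1,"dx":0,"dy":0.05,"dz":10.9,"twist":0.1},{"claw":1,"dx":0,"dy":0.05,"dz":10.9,"twist":0.1},{"claw":1,"dx":0,"dy":0.05,"dz":10.9,"twist":0.1},{"claw":1,"dx":0,"dy":0.05,"dz":10.9,"twist":0.1},{"claw":1,"dx":0,"dy":0.05,"dz":10.9,"twist":0.1}], "force": 8}}

```text
time_s: 27.27
tcp_pos: [582.3, -43.1, 136.6]
eef_rot: [0.0, 0.73, 0.684, 0.0]
contact_force: [0.6, -1.2, 1.0]
gripper_width: 13.3
gripper_force: 8.0
```

Request:
{"method": "send_rows", "body": {"targets": [{"claw":1,"dx":-0.1,"dy":0,"dz":0,"twist":0},{"claw":1,"dx":-0.2,"dy":0,"dz":0,"twist":0},{"claw":1,"dx":-0.3,"dy":0,"dz":0,"twist":0},{"claw":1,"dx":-0.3,"dy":0,"dz":0,"twist":0}]}}

```text
time_s: 27.6
tcp_pos: [582.1, -46.2, 136.7]
eef_rot: [0.0, 0.73, 0.684, 0.0]
contact_force: [0.0, 1.3, 1.8]
gripper_width: 13.6
gripper_force: 8.0
```

Request:
{"method": "send_rows", "body": {"targets": [{"claw":1,"dx":-0.1,"dy":0,"dz":0,"twist":0},{"claw":1,"dx":-0.2,"dy":0,"dz":0,"twist":0},{"claw":1,"dx":-0.3,"dy":0,"dz":0,"twist":0},{"claw":1,"dx":-0.3,"dy":0,"dz":0,"twist":0}]}}

```text
time_s: 27.93
tcp_pos: [581.9, -49.2, 136.6]
eef_rot: [0.0, 0.73, 0.684, 0.0]
contact_force: [0.5, 1.3, 3.1]
gripper_width: 13.5
gripper_force: 8.0
```

Request:
{"method": "send_rows", "body": {"targets": [{"claw":1,"dx":-0.1,"dy":0,"dz":0,"twist":0},{"claw":1,"dx":-0.17,"dy":0,"dz":0,"twist":0},{"claw":1,"dx":-0.17,"dy":0,"dz":0,"twist":0}]}}

```text
time_s: 28.18
tcp_pos: [581.8, -50.8, 136.6]
eef_rot: [-0.0, 0.73, 0.684, 0.0]
contact_force: [0.0, 2.5, 3.0]
gripper_width: 13.8
gripper_force: 8.0
```

Request:
{"method": "send_rows", "body": {"targets": [{"claw":0.8,"dx":0,"dy":0,"dz":0,"twist":0},{"claw":0.7,"dx":0,"dy":0,"dz":0,"twist":0},{"claw":0.5,"dx":0,"dy":0,"dz":0,"twist":0},{"claw":0.3,"dx":0,"dy":0,"dz":0,"twist":0},{"claw":0.2,"dx":0,"dy":0,"dz":0,"twist":0},{"claw":0.2,"dx":0,"dy":0,"dz":0,"twist":0},{"claw":0.2,"dx":0,"dy":0,"dz":-2,"twist":0},{"claw":0.2,"dx":0,"dy":0,"dz":-5,"twist":0},{"claw":0.2,"dx":0,"dy":0,"dz":-8,"twist":0},{"claw":0.2,"dx":0,"dy":0,"dz":-10.9,"twist":0},{"claw":0.2,"dx":0,"dy":0,"dz":-10.9,"twist":0},{"claw":0.2,"dx":0,"dy":0,"dz":-10.9,"twist":0},{"claw":0.2,"dx":0,"dy":0,"dz":-10.9,"twist":0}]}}

```text
time_s: 29.27
tcp_pos: [581.4, -50.8, 244.5]
eef_rot: [-0.001, 0.73, 0.684, -0.0]
contact_force: [0.4, 0.3, 0.3]
gripper_width: 70.6
gripper_force: 0.0
```

```bash
python3 - <<'E'
from h import *
np.set_printoptions(suppress=True,precision=1)
goal([582.2,-45,136],86.28); save("pics/w5.png",pinw())
E
```

```text
t 29.2667 tcp [581.4 -50.8 244.5] yaw 86.3 tilt [-0.  0.] F [0.4 0.3 0.3] w 70.6 -> d [ 0.6  0.1 10.8] twist 0.02
pin top 303 [581.2 -49.8 158.8] ((581.2951049804688, -49.76511764526367), 7.034201145172119)
rack +y edge 2805 [-59.2 -57.6 -56.5]
```

The pin is now within about 0.6° of upright. I'll nudge the rack very gently from behind to confirm contact.

Request:
{"method": "send_rows", "body": {"targets": [{"claw":1,"dx":-1,"dy":0,"dz":0,"twist":0},{"claw":1,"dx":-4,"dy":0,"dz":0,"twist":0},{"claw":1,"dx":-7,"dy":0,"dz":0,"twist":0},{"claw":1,"dx":-10,"dy":0,"dz":0,"twist":0},{"claw":1,"dx":-12.5,"dy":0,"dz":0,"twist":0},{"claw":1,"dx":-13.5,"dy":0,"dz":0,"twist":0},{"claw":1,"dx":-13.5,"dy":0,"dz":0,"twist":0},{"claw":1,"dx":-13.5,"dy":0,"dz":2,"twist":0},{"claw":1,"dx":-13.5,"dy":0,"dz":5,"twist":0},{"claw":1,"dx":-13.5,"dy":0,"dz":8,"twist":0},{"claw":1,"dx":-13.5,"dy":0,"dz":11,"twist":0},{"claw":1,"dx":-13.5,"dy":0,"dz":13,"twist":0},{"claw":1,"dx":-13.5,"dy":0,"dz":13.9,"twist":0},{"claw":1,"dx":-13.5,"dy":0,"dz":13.9,"twist":0},{"claw":1,"dx":-13.5,"dy":0,"dz":13.9,"twist":0}]}}

```text
time_s: 30.57
tcp_pos: [573.5, -185.1, 107.2]
eef_rot: [0.0, 0.729, 0.684, 0.0]
contact_force: [0.2, 1.1, 0.3]
gripper_width: 0.3
gripper_force: 0.0
```

Request:
{"method": "send_rows", "body": {"targets": [{"claw":1,"dx":0.3,"dy":0,"dz":0,"twist":0},{"claw":1,"dx":0.7,"dy":0,"dz":0,"twist":0},{"claw":1,"dx":1.2,"dy":0,"dz":0,"twist":0},{"claw":1,"dx":1.7,"dy":0,"dz":0,"twist":0},{"claw":1,"dx":2.2,"dy":0,"dz":0,"twist":0},{"claw":1,"dx":2.7,"dy":0,"dz":0,"twist":0},{"claw":1,"dx":3.1,"dy":0,"dz":0,"twist":0},{"claw":1,"dx":3.4,"dy":0,"dz":0,"twist":0},{"claw":1,"dx":3.5,"dy":0,"dz":0,"twist":0},{"claw":1,"dx":3.5,"dy":0,"dz":0,"twist":0},{"claw":1,"dx":3.5,"dy":0,"dz":0,"twist":0}]}}

```text
time_s: 31.48
tcp_pos: [575.3, -150.7, 106.5]
eef_rot: [0.0, 0.73, 0.684, -0.0]
contact_force: [0.2, -0.0, -0.3]
gripper_width: 0.1
gripper_force: 0.0
```

Request:
{"method": "send_rows", "body": {"targets": [{"claw":1,"dx":0.05,"dy":0,"dz":0,"twist":0},{"claw":1,"dx":0.1,"dy":0,"dz":0,"twist":0},{"claw":1,"dx":0.15,"dy":0,"dz":0,"twist":0},{"claw":1,"dx":0.2,"dy":0,"dz":0,"twist":0}]}}

```text
time_s: 31.82
tcp_pos: [575.4, -148.7, 106.5]
eef_rot: [-0.0, 0.73, 0.684, -0.0]
contact_force: [-0.7, -0.1, -0.8]
gripper_width: 0.6
gripper_force: 0.0
```

Request:
{"method": "send_rows", "body": {"targets": [{"claw":1,"dx":0.03,"dy":0,"dz":0,"twist":0},{"claw":1,"dx":0.05,"dy":0,"dz":0,"twist":0}]}}

```text
time_s: 31.98
tcp_pos: [575.5, -148.4, 106.5]
eef_rot: [0.0, 0.73, 0.684, -0.0]
contact_force: [0.4, -1.9, -0.0]
gripper_width: 0.8
gripper_force: 1.0
```

Request:
{"method": "send_rows", "body": {"targets": [{"claw":1,"dx":0.02,"dy":0,"dz":0,"twist":0},{"claw":1,"dx":0.03,"dy":0,"dz":0,"twist":0}]}}

```text
time_s: 32.15
tcp_pos: [575.6, -148.0, 106.5]
eef_rot: [0.0, 0.73, 0.684, -0.0]
contact_force: [0.4, -1.8, -0.2]
gripper_width: 0.5
gripper_force: 1.0
```

Request:
{"method": "send_rows", "body": {"targets": [{"claw":1,"dx":0.02,"dy":0,"dz":0,"twist":0},{"claw":1,"dx":0.03,"dy":0,"dz":0,"twist":0}]}}

```text
time_s: 32.32
tcp_pos: [575.5, -147.6, 106.5]
eef_rot: [0.0, 0.73, 0.684, -0.0]
contact_force: [1.4, -1.2, -1.0]
gripper_width: 0.5
gripper_force: 1.0
```

Request:
{"method": "send_rows", "body": {"targets": [{"claw":1,"dx":0.02,"dy":0,"dz":0,"twist":0},{"claw":1,"dx":0.03,"dy":0,"dz":0,"twist":0}]}}

```text
time_s: 32.48
tcp_pos: [575.5, -147.3, 106.5]
eef_rot: [-0.0, 0.73, 0.684, -0.0]
contact_force: [0.3, -2.1, -1.0]
gripper_width: 1.0
gripper_force: 1.0
```

Request:
{"method": "send_rows", "body": {"targets": [{"claw":1,"dx":0.02,"dy":0,"dz":0,"twist":0},{"claw":1,"dx":0.02,"dy":0,"dz":0,"twist":0}]}}

```text
time_s: 32.65
tcp_pos: [575.6, -147.1, 106.6]
eef_rot: [0.0, 0.73, 0.684, -0.0]
contact_force: [1.6, -3.2, -0.3]
gripper_width: 0.6
gripper_force: 1.1
```

Request:
{"method": "send_rows", "body": {"targets": [{"claw":1,"dx":0.02,"dy":0,"dz":0,"twist":0},{"claw":1,"dx":0.02,"dy":0,"dz":0,"twist":0}]}}

```text
time_s: 32.82
tcp_pos: [575.6, -147.0, 106.6]
eef_rot: [0.0, 0.73, 0.684, -0.0]
contact_force: [0.3, -3.5, 0.1]
gripper_width: 0.6
gripper_force: 1.5
```

```bash
cat >> h.py <<'E'
def pint():
    im,d=read_camera("top"); C=cam("top"); W=cloud(d,C); v,u=np.mgrid[:420,:560]
    m=(u>322)&(u<345)&(v>176)&(v<200)&(W[...,2]>155.5)&(W[...,2]<163); s=m&(im.min(-1)>100)
    print("top pin px",s.sum(),u[s].mean(),v[s].mean(),np.median(W[s],0))
E
python3 - <<'E'
from h import *
goal([575,-147,106]); pint(); print(monitor.state()["gripper_force"])
E
```

```text
t 32.8167 tcp [ 575.6 -147.   106.6] yaw 86.3 tilt [ 0.0001 -0.0003] F [ 0.3 -3.5  0.1] w 0.6 -> d [-0.01 -0.06  0.06] twist None
top pin px 37 336.13513513513516 186.1081081081081 [584.05470333 -51.03857993 159.79184902]
1.526316348463297
```

Contact is confirmed (the force rose from 2 to 3.5 N), and the pin top is at pixel 336.1 against 336.0 predicted for upright. Retreating.

Request:
{"method": "send_rows", "body": {"targets": [{"claw":1,"dx":-0.1,"dy":0,"dz":0,"twist":0},{"claw":1,"dx":-0.4,"dy":0,"dz":0,"twist":0},{"claw":1,"dx":-1.2,"dy":0,"dz":0,"twist":0},{"claw":1,"dx":-2.5,"dy":0,"dz":0,"twist":0},{"claw":1,"dx":-4,"dy":0,"dz":0,"twist":0},{"claw":1,"dx":-6,"dy":0,"dz":-2,"twist":0},{"claw":1,"dx":-8,"dy":0,"dz":-5,"twist":0},{"claw":1,"dx":-11,"dy":0,"dz":-8,"twist":0},{"claw":1,"dx":-14,"dy":0,"dz":-11,"twist":0},{"claw":1,"dx":-17,"dy":0,"dz":-13,"twist":0},{"claw":1,"dx":-20,"dy":0,"dz":-14,"twist":0},{"claw":1,"dx":-20,"dy":0,"dz":-14,"twist":0},{"claw":1,"dx":-20,"dy":0,"dz":-14,"twist":0}]}}

```text
time_s: 33.95
tcp_pos: [561.8, -348.9, 246.3]
eef_rot: [0.0, 0.731, 0.683, 0.0]
contact_force: [0.9, -0.1, 0.5]
gripper_width: 0.8
gripper_force: 0.0
```

```bash
python3 - <<'E'
from h import *
goal([575,-147,106]); pint(); rack()
E
```

```text
t 33.95 tcp [ 561.8 -348.9  246.3] yaw 86.12 tilt [ 0.0002 -0.    ] F [ 0.9 -0.1  0.5] w 0.8 -> d [20.24 -0.05 14.03] twist None
top pin px 39 335.84615384615387 186.23076923076923 [584.03686912 -50.97478195 159.73338054]
caps 780 ((361.9593811035156, 190.0685272216797), (38.259666442871094, 38.330909729003906), 4.085616588592529) [580.12585636 -97.07180801 150.65626087]
```

The pin is upright and fully seated with the rack resting against it, and the arm is clear. Handing in.

```bash
python3 -c "
from rig import env; print(env.hand_in())"
```

```text
the job is handed in; nothing more can be done
None
```

The job is handed in: the pin is seated upright in the hidden hole and the rack rests against it. The first push tilted the pin about 4°, so I straightened it by its top, which moved the rack back about 2 mm, and re-nudged the rack into contact. The force readings I took stayed under 8 N, it took about 34 s, and I did not touch the jar or the vial.

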